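# Break down the chilled stack into the colour-coded drip trays

### The job

The prepped tubs have come out of the fridge in one stack. Take the stack apart and set each tub gently down, flat inside the drip tray of its own lid colour (green, red, blue, yellow), lengthwise with the tray, without tipping any tub. Leave the oil bottle and the steel cup of bacon bits standing where they are.

Things in the scene. Friction and masses are not known exactly. Their poses are not given: they have to be found in the camera images.
- tub_green: Small clear prep tub of sprouts with a green clip lid (one rigid piece): 60 mm along its x, 76 mm along its y, 45 mm high, straight-sided, 0.16 to 0.35 kg. Origin: centre of the underside; z up. Grip it across x. At the start it tops the stack, lying across the red- and blue-lidded tubs within 25 degrees of parallel, underside 100 mm above the table.
- tub_red: Small clear prep tub of diced meat with a red clip lid (one rigid piece): 60 mm along its x, 76 mm along its y, 45 mm high, straight-sided, 0.16 to 0.35 kg. Origin: centre of the underside; z up. Grip it across x. At the start it stands on the yellow-lidded tub, underside 55 mm above the table, 10 mm from the blue one (either may be at either end), partly under the green one.
- tub_blue: Small clear prep tub of fish pieces with a blue clip lid (one rigid piece): 60 mm along its x, 76 mm along its y, 45 mm high, straight-sided, 0.16 to 0.35 kg. Origin: centre of the underside; z up. Grip it across x. At the start it stands on the yellow-lidded tub, underside 55 mm above the table, 10 mm from the red one (either may be at either end), partly under the green one.
- tub_yellow: Long clear prep tub of chicken pieces with a yellow clip lid (one rigid piece), the bottom of the stack, standing on the table: 70 mm along its x, 196 mm along its y, 55 mm high, straight-sided, 0.4 to 0.75 kg. Origin: centre of the underside; z up. Grip it across x, near the middle of its length.
- tray_green: Green open drip tray, loose, 0.25 kg. Inside 88 mm along its x, 104 mm along its y; walls 3 mm, rim 17 mm above the table, floor 3 mm thick. Origin: centre of the underside; z up. The green-lidded tub fits in flat, its long side along the tray's y, about 15 mm to spare each way; fingertips more than 17 mm above the table clear the rim.
- tray_red: Red open drip tray, loose, 0.25 kg. Inside 88 mm along its x, 104 mm along its y; walls 3 mm, rim 17 mm above the table, floor 3 mm thick. Origin: centre of the underside; z up. The red-lidded tub fits in flat, its long side along the tray's y, about 15 mm to spare each way; fingertips more than 17 mm above the table clear the rim.
- tray_blue: Blue open drip tray, loose, 0.25 kg. Inside 88 mm along its x, 104 mm along its y; walls 3 mm, rim 17 mm above the table, floor 3 mm thick. Origin: centre of the underside; z up. The blue-lidded tub fits in flat, its long side along the tray's y, about 15 mm to spare each way; fingertips more than 17 mm above the table clear the rim.
- tray_yellow: Yellow open drip tray, loose, 0.4 kg. Inside 98 mm along its x, 226 mm along its y; walls 3 mm, rim 17 mm above the table, floor 3 mm thick. Origin: centre of the underside; z up. The yellow-lidded tub fits in flat, its long side along the tray's y, about 15 mm to spare each way; fingertips more than 17 mm above the table clear the rim. The long tray.
- oil: Clear bottle of yellow oil with a yellow cap, 66 mm across, 198 mm high, loose; to be left standing where it is. Origin: centre of the underside.
- cup: Small steel cup filled with bacon bits, 56 mm across the rim, 41 mm high, loose, standing between the trays; to be left where it is. Origin: centre of the underside.
There are look-alikes about, which are no part of the job. Leave any purple look-alike of the tub_blue alone. There is more than one size of the tray_red; the job needs the larger.

How it is judged:
By the outcome, as a careful person would: the job done as asked, in the order asked, and still so for the second after the job is handed in, with the robot touching nothing.
It also fails if it takes over 120 s, if anything falls off the work surface, if the arm or the gripper's body presses on something with over 40 N, if the wrist force passes 120 N, or if a joint passes its speed limit or range.

### The arm

A 6-joint arm with a two-finger parallel gripper is mounted at the origin on the work surface. World frame = base frame: x ahead of the robot, y to its left, z up, the work surface at z = 0. Lengths are in m, angles in rad, forces in N, time in s.
With the tool pointing down it reaches from about 0.25 to 0.775 m from the base axis. Payload 4 kg.
Tool frame: the origin (TCP) lies at the centre of the arm's flange, where the gripper is bolted on; the fingertips stand ahead of it and the grasp point (between the pads) lies 180 mm ahead of it (robot.tcp_to_tips is the z of the fingertips in the tool frame, in m); z points along the fingers, y is the direction in which the jaws open and shut (so a half turn about z gives the same grasp; the last joint's range is limited). The gripper opens to 94 mm and grips with 3 to 60 N. Pads are 16 mm wide; open, the fingers measure 119 mm over their backs; the gripper's body (75 mm by 177 mm) begins 78 mm behind the grasp point.
Start: joints at [1.17, 0.087, 1.371, -0, 1.684, -0.103], TCP at [0.161, 0.526, 0.405] pointing down, gripper open.
Joint ranges: [-3.1, 3.1], [-0.76, 2.03], [0.27, 2.55], [-1.08, 4.22], [0.17, 2.65], [-2.57, 2.57]. Speed limits (rad/s): [2.79, 2.79, 3.14, 3.14, 3.14, 3.14].

### API

Orientations are given as [roll, pitch, yaw] about the fixed x, y, z axes, in that order (R = Rz(yaw) Ry(pitch) Rx(roll)).
In Python, from bench import robot gives the robot as it stands.
- The arm moves only by the tool move_arm, never from a script. Its argument "increments" is a list that holds one entry, the list of rows, each a list of 7 numbers: the opening, from 0 (shut) to 1 (fully open), then the shift along the tool's x, y, z as a fraction of full scale, then the turn, a rotation vector about the tool's x, y, z as a fraction of full scale. In form: [[[jaw, dx, dy, dz, rx, ry, rz], ...]]. A call has 1 to 8 rows; each row is the pose to reach, as a shift and turn from the pose commanded when the call began, along the tool's axes at that moment; what a row does not reach only later rows make up. Full scale, the value 1, is 0.1 m for a shift and pi/2 rad for a turn. A row lasts 1/12 s, in which the tool goes at most 41.7 mm and 7.16 degrees, less where a joint would pass 70% of its speed; a pose out of reach is approached as far as the arm can. A call with a number of a shift or a turn outside -1 to 1 is refused whole. A call with a gripper value outside its range is refused whole. The fingers move at their own pace and stop on an object; the grip force is fixed at half the most. Time passes only in rows, so rows that repeat a pose let the fingers close. It gives the time, the measured TCP pose, the force and the opening at its end, in the units of the state.
- robot.get_obs(): the state, without advancing time (a new reading comes with each control period).
- robot.snapshot(name): name is "scene" or "side" or "wrist"; returns (picture, depth): 400x640x3 uint8, red, green, blue; 400x640 float32, m along the optical axis (not along the pixel's ray), 0 where there is no reading.
- robot.camera_params(name): a dict with "mtx" (3x3 intrinsics, pixels), "k1" (the pictures are not rectified: a ray, as slopes to the right and down, at radius r is drawn at 1 + k1 r^2 times it, then the intrinsics apply), "R" (3x3) and "t" (3): a world point X has camera coordinates R X + t. Camera axes: x right, y down, z forward; pixel columns grow to the right and rows downward; lengths in m; the calibration is good to about 2 mm. A picture is of the moment at which its call begins: read the wrist's pose just before it. camera_params takes no time and is no camera call; for the wrist camera it gives the pose at the moment of the call.
- robot.close_job(): hands the job in, once; it reports no verdict.
The state is a dict: "time": time; "joint_positions": joint angles; "qvel": joint speeds; "joint_torque": joint torques, N m; "tool_pos": TCP position; "ee_rot": TCP orientation; "wrist_force": force on the tool from outside, world axes, zero at the start; "wrist_torque": the same for the moment, N m; "width": finger opening in m.
Only numpy, scipy, OpenCV 4.12 (cv2) and the standard library are available. Lean on these libraries where they do the work, as an engineer would, in place of code of your own. Each camera call takes 0.05 s, during which the arm holds its last target.

## Working session

There is one attempt and no reset: what is moved stays moved. The work goes in short steps, Python scripts to look and compute and a tool call to move; the robot and the scene stay as the last step left them, time stands still between calls to the robot, and variables do not carry over. Pictures are saved under pics/ and viewed, and the job is handed in when it is done.

Besides the shell and the picture viewer there is one more tool, called after ">>>" by a JSON object that holds its "op" and its "data". move_arm: Moves the arm, as the interface text tells. Its arguments: {"type":"object","properties":{"increments":{"type":"array","items":{"type":"array","items":{"type":"array","items":{"type":"number","minimum":-1,"maximum":1}}}}},"required":["increments"]}

```bash
ls; mkdir -p pics; python3 - <<'E'
from bench import robot
import cv2,numpy as np
print(robot.get_obs())
for n in("scene","side","wrist"):
    p=robot.camera_params(n); print(n,p)
    im,d=robot.snapshot(n); cv2.imwrite(f"pics/{n}0.png",im[:,:,::-1]); np.save(f"{n}0.npy",d)
E
```

```text
pics
{'time': 0.0, 'joint_positions': array([ 1.16988367e+00,  8.79797958e-02,  1.37222012e+00, -3.90880013e-05,
        1.68361357e+00, -1.03115842e-01]), 'qvel': array([-9.64718530e-04, -1.05339350e-03, -4.74844964e-05,  6.87006891e-04,
       -5.43929435e-04,  4.58668280e-04]), 'joint_torque': array([-1.45759611e-05, -3.40193796e+01, -3.02420712e+01,  7.18251150e-02,
        3.32641869e-02, -1.61130342e-04]), 'tool_pos': array([0.16135589, 0.52569045, 0.40350746]), 'ee_rot': array([-3.13937961e+00, -1.89954788e-04,  2.84379127e+00]), 'wrist_force': array([ 0.215664  , -0.21163636, -0.41665558]), 'wrist_torque': array([0.05593716, 0.04687915, 0.0117597 ]), 'width': 0.09396427207903049}
scene {'mtx': array([[403.43713102,   0.        , 324.10292832],
       [  0.        , 403.43713102, 206.80979712],
       [  0.        ,   0.        ,   1.        ]]), 'k1': -0.026511599157914026, 'R': array([[-0.74289107,  0.66941059, -0.00152479],
       [ 0.38890184,  0.42973496, -0.81491301],
       [-0.54485614, -0.6059846 , -0.57958128]]), 't': array([ 0.36475996, -0.12567509,  1.60278441])}
side {'mtx': array([[384.93256853,   0.        , 319.8522724 ],
       [  0.        , 384.93256853, 204.05568961],
       [  0.        ,   0.        ,   1.        ]]), 'k1': -0.021407587084963774, 'R': array([[ 0.79596092, -0.60483226, -0.024983  ],
       [-0.29746772, -0.35485771, -0.88633457],
       [ 0.52721832,  0.71291932, -0.46237094]]), 't': array([-0.40945053,  0.24068471,  0.78550661])}
wrist {'mtx': array([[286.57795534,   0.        , 321.10561062],
       [  0.        , 286.57795534, 199.28084823],
       [  0.        ,   0.        ,   1.        ]]), 'k1': -0.027294825751448912, 'R': array([[ 0.29319913,  0.9560505 , -0.00131001],
       [ 0.92193386, -0.28237301,  0.26514797],
       [ 0.25312494, -0.0789489 , -0.96420684]]), 't': array([-0.54888141, -0.02749911,  0.39163413])}
```

View pics/scene0.png

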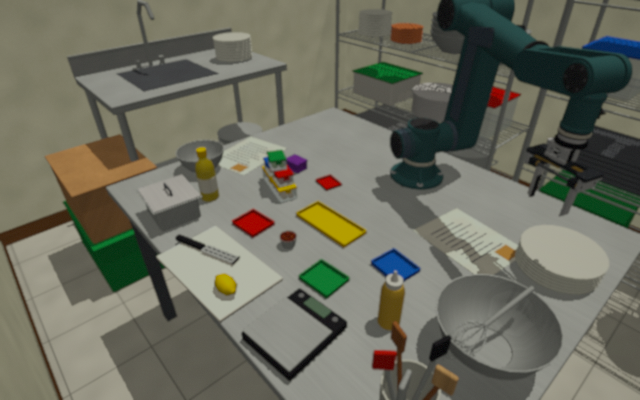

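View pics/side0.png

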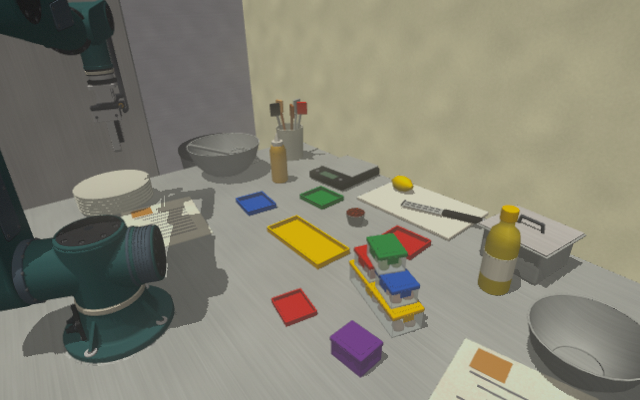

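View pics/wrist0.png

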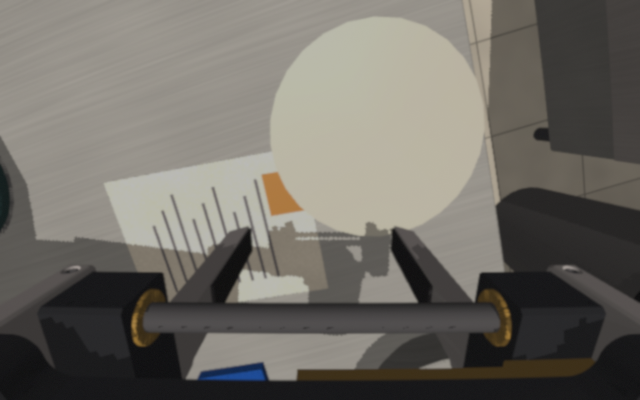

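```bash
cat > h.py <<'E'
import numpy as np,cv2
def rays(P,uv):
    uv=np.asarray(uv,float).reshape(-1,1,2)
    n=cv2.undistortPoints(uv,P["mtx"],np.array([P["k1"],0,0,0.])).reshape(-1,2)
    return np.c_[n,np.ones(len(n))]
def plane(P,uv,z):
    d=rays(P,uv)@P["R"]; c=-P["R"].T@P["t"]
    s=(z-c[2])/d[:,2]; return c+d*s[:,None]
def cloud(P,uv,dep):
    X=rays(P,uv)*np.asarray(dep)[:,None]
    return (X-P["t"])@P["R"]
def proj(P,X):
    v,_=cv2.projectPoints(np.asarray(X,float).reshape(-1,1,3),cv2.Rodrigues(P["R"])[0],P["t"],P["mtx"],np.array([P["k1"],0,0,0.]))
    return v.reshape(-1,2)
HUE={"green":(45,85),"red":(172,8),"blue":(100,122),"yellow":(18,34),"purple":(123,160)}
def mask(im,c,smin=120,vmin=50):
    h=cv2.cvtColor(im,cv2.COLOR_RGB2HSV); H=h[...,0]; a,b=HUE[c]
    m=((H>=a)&(H<=b)) if a<b else ((H>=a)|(H<=b))
    return (m&(h[...,1]>smin)&(h[...,2]>vmin)).astype(np.uint8)
def comps(im,c,amin=40,**k):
    m=mask(im,c,**k); n,l,s,ce=cv2.connectedComponentsWithStats(m)
    return [(s[i],ce[i],l==i) for i in range(1,n) if s[i][4]>=amin]
def uvof(m):
    v,u=np.nonzero(m); return np.c_[u,v]
E
cat > look.py <<'E'
from bench import robot
from h import *
import sys
for n in("scene","side"):
    P=robot.camera_params(n); im=cv2.imread(f"pics/{n}0.png")[:,:,::-1].copy(); D=np.load(f"{n}0.npy")
    for c in HUE:
        for s,ce,m in comps(im,c):
            uv=uvof(m); d=D[m]; X=cloud(P,uv[d>0],d[d>0]); 
            if len(X)<30: continue
            md=np.median(X,0)
            if md[0]**2+md[1]**2>1 or md[2]>.3 or md[2]<-.05: continue
            print(n,c,ce.round(),s[4],"med",md.round(3),"z",np.percentile(X[:,2],[5,50,95]).round(3),end=' ')
            q=X[:,:2].astype(np.float32)*1000
            r=cv2.minAreaRect(q); print("rect",np.round(r[0],1),np.round(r[1],1),round(r[2],1))
E
python3 look.py
```

```text
scene green [276. 157.] 171 med [ 0.472 -0.274  0.146] z [0.136 0.146 0.149] rect [ 468.3 -279.8] [65.1 55.7] 62.5
scene green [323. 278.] 992 med [0.654 0.178 0.005] z [0.002 0.005 0.017] rect [654.5 180.6] [ 96.5 112.3] 4.0
scene red [284. 174.] 167 med [ 0.479 -0.224  0.1  ] z [0.085 0.1   0.103] rect [ 471.8 -238. ] [60.7 60.9] 77.0
scene red [328. 182.] 221 med [ 0.299 -0.191  0.005] z [0.001 0.005 0.014] rect [ 300.  -188.3] [92.1 72.8] 80.0
scene red [253. 223.] 653 med [ 0.659 -0.17   0.006] z [0.002 0.006 0.018] rect [ 658.2 -165.7] [ 98.2 115.8] 6.3
scene red [287. 236.] 97 med [ 0.639 -0.004  0.039] z [0.036 0.039 0.043] rect [640.   -3.1] [39.2 39.6] 34.1
scene blue [395. 264.] 789 med [0.46  0.274 0.005] z [0.002 0.005 0.017] rect [469.7 283.9] [111.4  94.4] 84.2
scene yellow [204. 165.] 440 med [ 0.693 -0.393  0.141] z [0.103 0.141 0.199] rect [ 688.4 -398.2] [52.2 60.5] 89.8
scene yellow [239. 167.] 51 med [ 0.49  -0.52   0.003] z [0.001 0.003 0.005] rect [ 488.5 -523.9] [36.6 44.7] 10.5
scene yellow [280. 185.] 179 med [ 0.49  -0.21   0.054] z [0.041 0.054 0.058] rect
[... 1834 characters left out ...]
62.7
side yellow [402. 183.] 244 med [0.87  0.028 0.045] z [0.024 0.045 0.058] rect [1156.3  262.3] [772.8  87.6] 41.0
side yellow [505. 235.] 1353 med [ 0.668 -0.42   0.141] z [0.1   0.141 0.196] rect [1042.7 -252.3] [853.7  63.8] 24.0
side yellow [308. 241.] 2208 med [ 0.473 -0.005  0.002] z [-0.001  0.002  0.015] rect [476.9  15.9] [126.3 262.7] 1.5
side yellow [389. 300.] 824 med [ 0.427 -0.363  0.054] z [0.04  0.054 0.056] rect [ 459.1 -259.4] [263.1  69.3] 77.4
side yellow [493. 286.] 404 med [ 0.658 -0.425  0.02 ] z [0.005 0.02  0.036] rect [ 666.3 -419.8] [29.3 63.1] 23.8
side purple [356. 340.] 986 med [ 0.316 -0.368  0.045] z [0.043 0.045 0.046] rect [ 317.6 -365.1] [56.8 71.1] 6.0
```

```bash
cat > plan.py <<'E'
# planning only: prints numbers for move_arm
from bench import robot
import numpy as np, sys, math
def plan(x,y,z,yawdeg,start=None,vmax=.040):
    """x,y,z of the grasp point (tool down), yaw in deg; prints calls"""
    o=robot.get_obs(); p=np.array(o["tool_pos"] if start is None else start[:3]); yaw=o["ee_rot"][2] if start is None else start[3]
    T=np.array([x,y,z+.18]); ty=math.radians(yawdeg)
    while True:
        dy=(ty-yaw+math.pi)%(2*math.pi)-math.pi
        d=T-p; A=np.array([[math.cos(yaw),math.sin(yaw),0],[math.sin(yaw),-math.cos(yaw),0],[0,0,-1]])
        L=A@d
        if np.abs(L).max()<6e-4 and abs(dy)<.004: break
        n=max(1,math.ceil(np.abs(L).max()/.1-1e-6)); f=1/n
        s=np.round(L*f/.1,3); r=round(-dy*f/(math.pi/2),3)
        rows=max(1,math.ceil(np.linalg.norm(s)*.1/vmax),math.ceil(abs(r)*90/7.1))
        print("[%g,%g,%g, 0,0,%g] rows>=%d"%(*s,r,rows))
        p=p+A.T@(s*.1); yaw-=r*math.pi/2
    print("end TCP",p.round(4),"yaw",round(math.degrees(yaw),2)); return (*p,yaw)
E
python3 - <<'E'
from bench import robot
from plan import *
print(robot.tcp_to_tips,[a for a in dir(robot) if a[0]!='_'])
P=robot.camera_params("wrist");o=robot.get_obs()
c=-P["R"].T@P["t"]; yaw=o["ee_rot"][2]
A=np.array([[math.cos(yaw),math.sin(yaw),0],[math.sin(yaw),-math.cos(yaw),0],[0,0,-1]])
print("cam in tool",A@(c-o["tool_pos"]),"fwd",A@P["R"][2])
plan(.46,-.28,.25,65)
E
```

```text
0.1992 ['IKError', 'camera_params', 'close_job', 'get_obs', 'snapshot', 'tcp_to_tips']
cam in tool [ 0.07746285 -0.00053049  0.01946923] fwd [-2.65174835e-01 -9.30570015e-04  9.64199897e-01]
[-0.746,-0.975,-0.037, 0,0,0.155] rows>=4
[-0.959,-0.767,-0.037, 0,0,0.156] rows>=4
[-0.93,-0.426,-0.031, 0,0,0.13] rows>=3
[-0.997,-0.229,-0.031, 0,0,0.129] rows>=3
[-0.818,-0.019,-0.025, 0,0,0.104] rows>=3
[-0.81,0.115,-0.025, 0,0,0.104] rows>=3
[-0.781,0.245,-0.025, 0,0,0.103] rows>=3
[-0.731,0.368,-0.025, 0,0,0.104] rows>=3
[-0.662,0.481,-0.026, 0,0,0.103] rows>=3
end TCP [ 0.46 -0.28  0.43] yaw 65.02
```

>>> {"op": "move_arm", "data": {"increments": [[[1,-0.746,-0.975,-0.037,0,0,0.155],[1,-0.746,-0.975,-0.037,0,0,0.155],[1,-0.746,-0.975,-0.037,0,0,0.155],[1,-0.746,-0.975,-0.037,0,0,0.155]]]}}

```text
time: 0.48
tool_pos: [0.2053, 0.4066, 0.4083]
ee_rot: [-3.14, 0.003, 2.596]
wrist_force: [-0.2, 0.3, 0.7]
width: 0.094
```

>>> {"op": "move_arm", "data": {"increments": [[[1,-0.959,-0.767,-0.037,0,0,0.156],[1,-0.959,-0.767,-0.037,0,0,0.156],[1,-0.959,-0.767,-0.037,0,0,0.156],[1,-0.959,-0.767,-0.037,0,0,0.156]]]}}

```text
time: 0.82
tool_pos: [0.2483, 0.2917, 0.4125]
ee_rot: [3.141, 0.003, 2.348]
wrist_force: [0.6, 1.1, 0.4]
width: 0.0941
```

>>> {"op": "move_arm", "data": {"increments": [[[1,-0.93,-0.426,-0.031,0,0,0.13],[1,-0.93,-0.426,-0.031,0,0,0.13],[1,-0.93,-0.426,-0.031,0,0,0.13]]]}}

```text
time: 1.07
tool_pos: [0.2827, 0.198, 0.4153]
ee_rot: [3.141, 0.001, 2.148]
wrist_force: [0.4, -0.3, 0.0]
width: 0.0939
```

>>> {"op": "move_arm", "data": {"increments": [[[1,-0.997,-0.229,-0.031,0,0,0.129],[1,-0.997,-0.229,-0.031,0,0,0.129],[1,-0.997,-0.229,-0.031,0,0,0.129]]]}}

```text
time: 1.32
tool_pos: [0.3187, 0.1015, 0.4185]
ee_rot: [3.141, 0.001, 1.943]
wrist_force: [-0.2, 0.1, 0.2]
width: 0.0935
```

>>> {"op": "move_arm", "data": {"increments": [[[1,-0.818,-0.019,-0.025,0,0,0.104],[1,-0.818,-0.019,-0.025,0,0,0.104],[1,-0.818,-0.019,-0.025,0,0,0.104]]]}}

```text
time: 1.57
tool_pos: [0.3481, 0.022, 0.4206]
ee_rot: [-3.142, 0.003, 1.773]
wrist_force: [0.4, 0.5, -0.5]
width: 0.0937
```

>>> {"op": "move_arm", "data": {"increments": [[[1,-0.81,0.115,-0.025,0,0,0.104],[1,-0.81,0.115,-0.025,0,0,0.104],[1,-0.81,0.115,-0.025,0,0,0.104]]]}}

```text
time: 1.82
tool_pos: [0.3765, -0.0536, 0.4227]
ee_rot: [-3.141, 0.002, 1.614]
wrist_force: [0.2, 0.3, -0.7]
width: 0.0943
```

>>> {"op": "move_arm", "data": {"increments": [[[1,-0.781,0.245,-0.025,0,0,0.103],[1,-0.781,0.245,-0.025,0,0,0.103],[1,-0.781,0.245,-0.025,0,0,0.103]]]}}

```text
time: 2.07
tool_pos: [0.4051, -0.1297, 0.4247]
ee_rot: [-3.141, 0.001, 1.455]
wrist_force: [0.2, 0.2, -0.6]
width: 0.0938
```

>>> {"op": "move_arm", "data": {"increments": [[[1,-0.731,0.368,-0.025,0,0,0.104],[1,-0.731,0.368,-0.025,0,0,0.104],[1,-0.731,0.368,-0.025,0,0,0.104]]]}}

```text
time: 2.32
tool_pos: [0.4338, -0.2062, 0.4265]
ee_rot: [-3.14, 0.001, 1.293]
wrist_force: [-0.5, 0.4, -0.8]
width: 0.0938
```

>>> {"op": "move_arm", "data": {"increments": [[[1,-0.662,0.481,-0.026,0,0,0.103],[1,-0.662,0.481,-0.026,0,0,0.103],[1,-0.662,0.481,-0.026,0,0,0.103],[1,-0.662,0.481,-0.026,0,0,0.103]]]}}

```text
time: 2.65
tool_pos: [0.4612, -0.2797, 0.4293]
ee_rot: [-3.138, -0.002, 1.136]
wrist_force: [1.3, 0.1, -0.2]
width: 0.0938
```

```bash
cat > wlook.py <<'E'
from bench import robot
from h import *
import sys
name=sys.argv[1]
P=robot.camera_params("wrist"); im,D=robot.snapshot("wrist"); cv2.imwrite(f"pics/{name}.png",im[:,:,::-1])
for c in sys.argv[2].split(","):
    zlo,zhi=(float(a) for a in sys.argv[3].split(","))
    for s,ce,m in comps(im,c,150,smin=100):
        uv=uvof(m); d=D[m]; X=cloud(P,uv[d>0],d[d>0])
        if len(X)<80: continue
        print(c,ce.round(),s[4],"med",np.median(X,0).round(3),"z",np.percentile(X[:,2],[2,50,98]).round(3),end=' ')
        k=(X[:,2]>zlo)&(X[:,2]<zhi)
        if k.sum()<50: print(); continue
        r=cv2.minAreaRect((X[k,:2]*1000).astype(np.float32)); print("n",k.sum(),"rect",np.round(r[0],1),np.round(r[1],1),round(r[2],1))
E
python3 wlook.py w1 green,blue,red,yellow,purple 0.03,0.2; python3 -c "
from bench import robot;o=robot.get_obs();print(o['tool_pos'],o['ee_rot'])"
```

```text
green [327. 209.] 4369 med [ 0.464 -0.286  0.145] z [0.143 0.145 0.147] n 4353 rect [ 462.7 -288.4] [75.2 58.1] 64.8
blue [333. 256.] 913 med [ 0.44  -0.355  0.1  ] z [0.099 0.1   0.102] n 910 rect [ 443.3 -347.2] [43.3 57.9] 70.9
red [427.  38.] 6572 med [ 0.657 -0.173  0.004] z [0.002 0.004 0.018] 
red [314. 151.] 2136 med [ 0.473 -0.234  0.1  ] z [0.098 0.1   0.102] n 2122 rect [ 468.4 -248. ] [71.3 58.9] 73.4
red [192. 167.] 2967 med [ 0.297 -0.188  0.003] z [0.001 0.003 0.014] 
yellow [256.  30.] 5666 med [ 0.461 -0.073  0.004] z [0.002 0.004 0.018] 
yellow [318. 126.] 1048 med [ 0.49  -0.208  0.055] z [0.053 0.055 0.057] n 1038 rect [ 476.1 -231.1] [70.7 69.5] 73.8
yellow [489. 189.] 548 med [ 0.663 -0.386  0.024] z [0.008 0.024 0.038] n 162 rect [ 668.5 -392.7] [59.  19.1] 42.1
yellow [576. 226.] 5951 med [ 0.673 -0.397  0.151] z [0.1   0.151 0.199] n 5914 rect [ 703.3 -405.3] [105.3  57.9] 2.0
yellow [144. 318.] 938 med [ 0.429 -0.235  0.346] z [0.336 0.346 0.35 ] 
yellow [498. 318.] 919 med [ 0.515 -0.275  0.345] z [0.335 0.345 0.35 ] 
yellow [463. 371.] 3533 med [ 0.503 -0.279  0.355] z [0.352 0.355 0.361] 
purple [262. 271.] 2022 med [ 0.332 -0.363  0.045] z [0.01  0.045 0.243] n 1672 rect [ 319.6 -362.5] [58.9 73.6] 6.4
[ 0.46074936 -0.27873012  0.43004012] [-3.13929481e+00 -1.69534765e-03  1.13682398e+00]
```

View pics/w1.png

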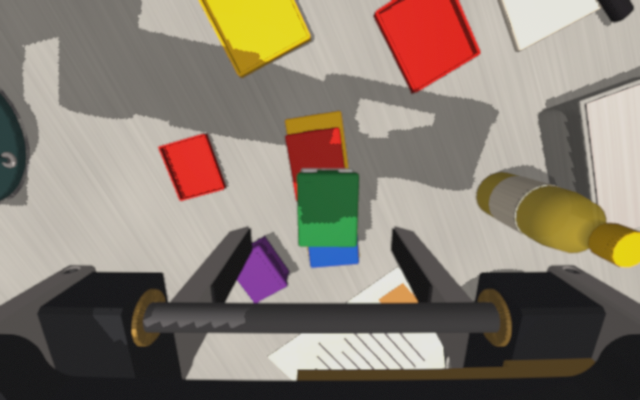

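```bash
python3 - <<'E'
from plan import *
s=plan(.4625,-.2885,.17,65); s=plan(.4625,-.2885,.138,65,s)
import cv2
im=cv2.imread("pics/w1.png"); cv2.imwrite("pics/crop_red.png",cv2.resize(im[0:210,150:500],None,fx=2,fy=2,interpolation=2))
E
```

```text
[-0.081,0.057,0.8, 0,0,0.002] rows>=3
end TCP [ 0.4625 -0.2885  0.35  ] yaw 64.96
[-0,-0,0.32, 0,0,-0] rows>=1
end TCP [ 0.4625 -0.2885  0.318 ] yaw 64.96
```

View pics/crop_red.png

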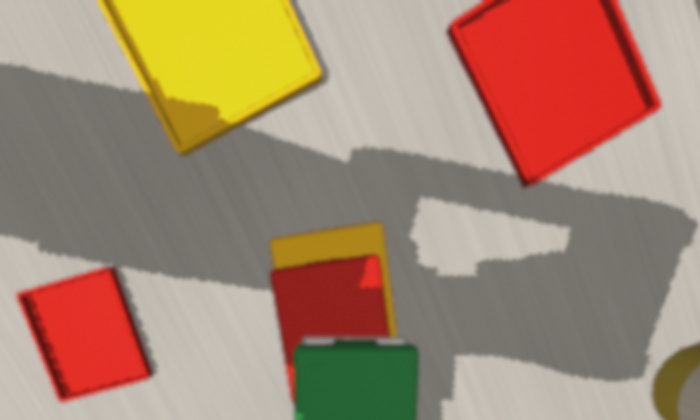

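Two red trays: wrist pixel (192,167) measures about 84×70 mm, the one at (427,38) about 112×95 mm. The given outside size is 110×94, so the job's tray is the one at (427,38), world (0.66, -0.17). The purple box at (262,271) is the look-alike to leave alone. Green lid measured at (327,209), centre (0.4627, -0.2884), height 0.145, as expected.

>>> {"op": "move_arm", "data": {"increments": [[[1,-0.081,0.057,0.3,0,0,0.002],[1,-0.081,0.057,0.6,0,0,0.002],[1,-0.081,0.057,0.8,0,0,0.002],[1,-0.081,0.057,0.8,0,0,0.002],[1,-0.081,0.057,0.8,0,0,0.002]]]}}

```text
time: 3.12
tool_pos: [0.4617, -0.2877, 0.3506]
ee_rot: [-3.14, -0.001, 1.134]
wrist_force: [-0.4, -0.9, 0.2]
width: 0.094
```

```bash
python3 - <<'E'
from plan import *
o=robot.get_obs();print(o["wrist_force"])
plan(.4625,-.2885,.138,65)
E
python3 wlook.py w2 green 0.13,0.16
```

```text
[-0.36190566 -0.88247653  0.24945968]
[-0.004,0.011,0.326, 0,0,-0] rows>=1
end TCP [ 0.4625 -0.2885  0.318 ] yaw 64.98
green [323. 230.] 8284 med [ 0.464 -0.285  0.145] z [0.142 0.145 0.147] n 8248 rect [ 462.8 -288.5] [75.4 58.4] 65.0
```

View pics/w2.png

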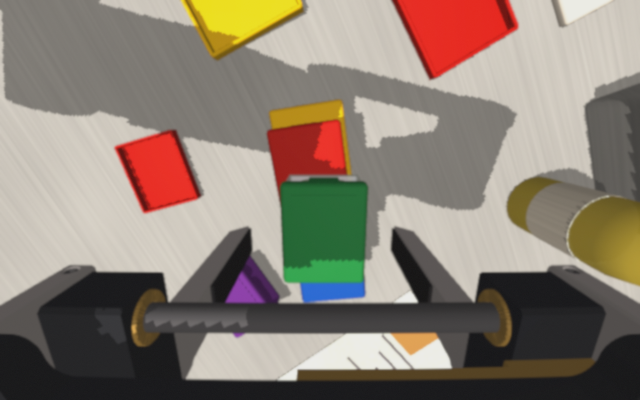

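The green lid (323,230) lies between the open fingers, well aligned. Descending and gripping.

>>> {"op": "move_arm", "data": {"increments": [[[1,-0.004,0.01,0.16,0,0,0],[1,-0.004,0.01,0.325,0,0,0],[1,-0.004,0.01,0.325,0,0,0],[0.4,-0.004,0.01,0.325,0,0,0],[0.4,-0.004,0.01,0.325,0,0,0],[0.4,-0.004,0.01,0.325,0,0,0],[0.4,-0.004,0.01,0.325,0,0,0],[0.4,-0.004,0.01,0.325,0,0,0]]]}}

```text
time: 3.83
tool_pos: [0.4626, -0.2906, 0.3194]
ee_rot: [3.14, 0.0, 1.132]
wrist_force: [0.5, -0.4, 0.5]
width: 0.0642
```

>>> {"op": "move_arm", "data": {"increments": [[[0.4,0,0,0,0,0,0],[0.4,0,0,0,0,0,0]]]}}

```text
time: 4.0
tool_pos: [0.4625, -0.2906, 0.3191]
ee_rot: [3.141, 0.0, 1.132]
wrist_force: [-1.7, 0.2, 3.8]
width: 0.0597
```

```bash
python3 - <<'E'
from plan import *
s=plan(.4625,-.2885,.20,65,vmax=.02)
s=plan(.652,.06,.20,94,s,vmax=.03)
E
```

```text
[0.019,-0.009,-0.609, 0,0,-0.002] rows>=4
end TCP [ 0.4625 -0.2885  0.38  ] yaw 65.02
[0.99,0.062,0, 0,0,-0.081] rows>=4
[0.974,0.186,0, 0,0,-0.08] rows>=4
[0.943,0.307,0, 0,0,-0.081] rows>=4
[0.896,0.425,0, 0,0,-0.08] rows>=4
end TCP [0.652 0.06  0.38 ] yaw 94.0
```

>>> {"op": "move_arm", "data": {"increments": [[[0.4,0,0,-0.1,0,0,0],[0.4,0,0,-0.25,0,0,0],[0.4,0,0,-0.4,0,0,0],[0.4,0,0,-0.55,0,0,0],[0.4,0,0,-0.61,0,0,0],[0.4,0,0,-0.61,0,0,0]]]}}

```text
time: 4.5
tool_pos: [0.4627, -0.2907, 0.3814]
ee_rot: [3.138, 0.001, 1.132]
wrist_force: [-0.7, -0.7, -2.0]
width: 0.0602
```

>>> {"op": "move_arm", "data": {"increments": [[[0.4,0.2,0.01,0,0,0,-0.02],[0.4,0.45,0.03,0,0,0,-0.04],[0.4,0.7,0.045,0,0,0,-0.06],[0.4,0.99,0.062,0,0,0,-0.081]]]}}

```text
time: 4.83
tool_pos: [0.5102, -0.2031, 0.3778]
ee_rot: [-3.139, -0.0, 1.259]
wrist_force: [0.5, -0.4, -2.1]
width: 0.06
```

>>> {"op": "move_arm", "data": {"increments": [[[0.4,0.27,0.05,0,0,0,-0.02],[0.4,0.5,0.1,0,0,0,-0.04],[0.4,0.75,0.145,0,0,0,-0.06],[0.4,0.974,0.186,0,0,0,-0.08]]]}}

```text
time: 5.17
tool_pos: [0.5582, -0.1151, 0.3778]
ee_rot: [-3.139, -0.001, 1.387]
wrist_force: [0.4, 0.4, -1.1]
width: 0.06
```

>>> {"op": "move_arm", "data": {"increments": [[[0.4,0.25,0.08,0,0,0,-0.02],[0.4,0.5,0.16,0,0,0,-0.04],[0.4,0.72,0.235,0,0,0,-0.06],[0.4,0.943,0.307,0,0,0,-0.081]]]}}

```text
time: 5.5
tool_pos: [0.6058, -0.0283, 0.3776]
ee_rot: [-3.139, -0.0, 1.514]
wrist_force: [-0.6, -0.7, -2.9]
width: 0.06
```

>>> {"op": "move_arm", "data": {"increments": [[[0.4,0.25,0.12,0,0,0,-0.02],[0.4,0.5,0.24,0,0,0,-0.04],[0.4,0.72,0.34,0,0,0,-0.06],[0.4,0.896,0.425,0,0,0,-0.08],[0.4,0.896,0.425,0,0,0,-0.08],[0.4,0.896,0.425,0,0,0,-0.08]]]}}

```text
time: 6.0
tool_pos: [0.6533, 0.0583, 0.3773]
ee_rot: [-3.138, 0.0, 1.639]
wrist_force: [0.2, 0.2, -2.2]
width: 0.0597
```

```bash
python3 wlook.py w3 green,blue,yellow,red 0.012,0.022; python3 -c "
from bench import robot;o=robot.get_obs();print(o['tool_pos'],o['ee_rot'],o['width'])"
```

```text
green [331.  78.] 8788 med [0.654 0.184 0.004] z [0.002 0.004 0.018] n 1256 rect [654.2 178.6] [ 93.9 109.5] 4.7
green [321. 244.] 11345 med [0.652 0.066 0.203] z [0.199 0.203 0.205] 
blue [165.  12.] 2197 med [0.469 0.24  0.004] z [0.002 0.004 0.019] n 581 rect [465.7 234.6] [96.3 28.4] 2.9
yellow [174. 197.] 13016 med [0.464 0.031 0.004] z [0.002 0.004 0.018] n 1663 rect [468.7  12.4] [105.6 215.3] 1.3
yellow [515. 216.] 2450 med [0.873 0.047 0.054] z [0.033 0.054 0.063] 
yellow [206. 319.] 682 med [0.62  0.083 0.294] z [0.284 0.294 0.298] 
yellow [436. 319.] 679 med [0.682 0.087 0.294] z [0.284 0.294 0.298] 
yellow [401. 372.] 3840 med [0.675 0.078 0.303] z [0.3   0.303 0.309] 
red [316. 351.] 2388 med [ 0.659 -0.198  0.004] z [0.002 0.004 0.293] n 384 rect [ 660.5 -189. ] [95.1 64.4] 5.2
[0.65302617 0.05737922 0.37782194] [-3.13882975e+00  4.48031133e-04  1.63746009e+00] 0.06005093884601747
```

View pics/w3.png

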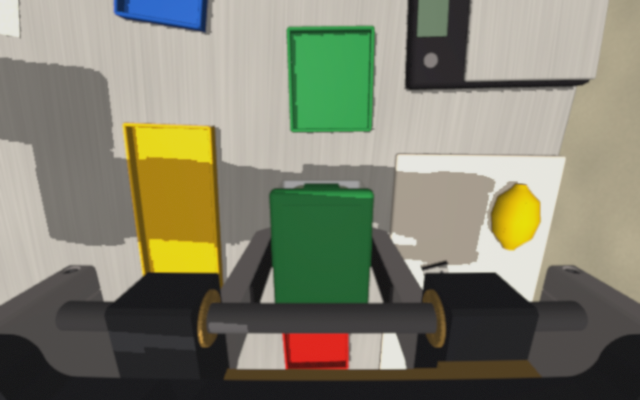

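```bash
python3 - <<'E'
from plan import *
s=plan(.6542,.177,.20,94.5,vmax=.03)
s=plan(.6542,.177,.06,94.5,s,vmax=.02)
E
```

```text
[0.596,0.046,-0.011, 0,0,-0.004] rows>=2
[0.596,0.049,-0.011, 0,0,-0.004] rows>=2
end TCP [0.6542 0.177  0.38  ] yaw 94.54
[0,0,0.7, 0,0,0] rows>=4
[0,0,0.7, 0,0,0] rows>=4
end TCP [0.6542 0.177  0.24  ] yaw 94.54
```

>>> {"op": "move_arm", "data": {"increments": [[[0.4,0.25,0.02,0,0,0,-0.002],[0.4,0.596,0.046,0,0,0,-0.004]]]}}

```text
time: 6.22
tool_pos: [0.6538, 0.1138, 0.379]
ee_rot: [-3.141, 0.002, 1.637]
wrist_force: [0.4, 0.6, -0.9]
width: 0.06
```

>>> {"op": "move_arm", "data": {"increments": [[[0.4,0.25,0.02,0,0,0,-0.002],[0.4,0.45,0.04,0,0,0,-0.004],[0.4,0.596,0.049,0,0,0,-0.004],[0.4,0.596,0.049,0,0,0,-0.004]]]}}

```text
time: 6.55
tool_pos: [0.6538, 0.1786, 0.379]
ee_rot: [-3.141, -0.001, 1.652]
wrist_force: [-0.5, 0.3, -1.2]
width: 0.0598
```

>>> {"op": "move_arm", "data": {"increments": [[[0.4,0,0,0.2,0,0,0],[0.4,0,0,0.4,0,0,0],[0.4,0,0,0.6,0,0,0],[0.4,0,0,0.8,0,0,0]]]}}

```text
time: 6.88
tool_pos: [0.6543, 0.1749, 0.2987]
ee_rot: [3.141, 0.001, 1.648]
wrist_force: [-0.4, 0.4, -0.2]
width: 0.0599
```

>>> {"op": "move_arm", "data": {"increments": [[[0.4,0,0,0.2,0,0,0],[0.4,0,0,0.4,0,0,0],[0.4,0,0,0.52,0,0,0],[0.4,0,0,0.52,0,0,0],[0.4,0,0,0.52,0,0,0]]]}}

```text
time: 7.3
tool_pos: [0.6543, 0.1758, 0.2468]
ee_rot: [-3.14, 0.001, 1.649]
wrist_force: [-0.1, 0.0, -1.0]
width: 0.0601
```

```bash
python3 - <<'E'
from plan import *
o=robot.get_obs();print(o["tool_pos"],o["ee_rot"],o["wrist_force"])
s=plan(.6542,.177,.0425,94.5,vmax=.03)
E
```

```text
[0.65428398 0.17579184 0.24682804] [-3.13999274e+00  5.33595736e-04  1.64864128e+00] [-0.05854595  0.02379566 -1.00176795]
[0.012,0,0.243, 0,0,-0] rows>=1
end TCP [0.6542 0.177  0.2225] yaw 94.46
```

>>> {"op": "move_arm", "data": {"increments": [[[0.4,0.01,0,0.1,0,0,0],[0.4,0.01,0,0.18,0,0,0],[0.4,0.01,0,0.21,0,0,0],[0.4,0.01,0,0.225,0,0,0],[0.4,0.01,0,0.235,0,0,0],[0.4,0.01,0,0.24,0,0,0],[0.4,0.01,0,0.24,0,0,0]]]}}

```text
time: 7.88
tool_pos: [0.6543, 0.178, 0.2236]
ee_rot: [3.141, -0.0, 1.65]
wrist_force: [0.0, -0.4, -1.5]
width: 0.0597
```

>>> {"op": "move_arm", "data": {"increments": [[[0.4,0,0,0.01,0,0,0],[0.4,0,0,0.015,0,0,0],[0.4,0,0,0.015,0,0,0]]]}}

```text
time: 8.13
tool_pos: [0.6543, 0.178, 0.2222]
ee_rot: [3.141, -0.0, 1.65]
wrist_force: [-0.5, 0.5, -0.0]
width: 0.0599
```

```bash
python3 - <<'E'
from bench import robot
import cv2
o=robot.get_obs();print(o["tool_pos"],o["wrist_force"])
im,d=robot.snapshot("side"); cv2.imwrite("pics/s1.png",cv2.resize(im[160:230,270:370,::-1],None,fx=7,fy=7,interpolation=2))
E
```

```text
[0.65427493 0.17800791 0.22219584] [-0.53577536  0.48543109 -0.01117093]
```

View pics/s1.png

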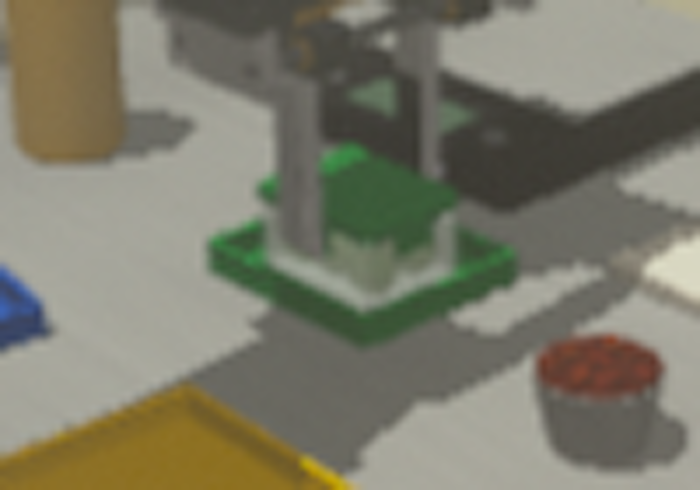

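>>> {"op": "move_arm", "data": {"increments": [[[0.4,0,0,0.006,0,0,0],[0.4,0,0,0.006,0,0,0]]]}}

```text
time: 8.35
tool_pos: [0.6543, 0.178, 0.2222]
ee_rot: [3.141, -0.0, 1.65]
wrist_force: [-0.8, -0.6, 2.0]
width: 0.06
```

>>> {"op": "move_arm", "data": {"increments": [[[0.4,0,0,0.006,0,0,0],[0.4,0,0,0.006,0,0,0]]]}}

```text
time: 8.52
tool_pos: [0.6542, 0.178, 0.2222]
ee_rot: [3.141, -0.0, 1.65]
wrist_force: [-1.8, 0.2, 4.2]
width: 0.0599
```

>>> {"op": "move_arm", "data": {"increments": [[[0.7,0,0,0,0,0,0],[1,0,0,0,0,0,0],[1,0,0,0,0,0,0],[1,0,0,0,0,0,0],[1,0,0,0,0,0,0],[1,0,0,-0.2,0,0,0],[1,0,0,-0.6,0,0,0],[1,0,0,-0.9,0,0,0]]]}}

```text
time: 9.18
tool_pos: [0.6541, 0.1779, 0.3112]
ee_rot: [-3.14, 0.0, 1.65]
wrist_force: [1.5, -0.9, 0.4]
width: 0.0943
```

```bash
python3 - <<'E'
from plan import *
o=robot.get_obs();print(o["tool_pos"],o["width"])
s=plan(.653,.15,.18,94)
s=plan(.46,-.30,.23,74,s)
E
python3 wlook.py w4 green 0.012,0.06
```

```text
[0.65409905 0.17788862 0.31119734] 0.09433053908064477
[-0.277,-0.033,-0.488, 0,0,0.006] rows>=2
end TCP [0.653 0.15  0.36 ] yaw 93.99
[-0.871,-0.448,-0.1, 0,0,0.044] rows>=3
[-0.9,-0.386,-0.1, 0,0,0.045] rows>=3
[-0.925,-0.322,-0.1, 0,0,0.044] rows>=3
[-0.945,-0.258,-0.1, 0,0,0.045] rows>=3
[-0.96,-0.19,-0.1, 0,0,0.044] rows>=3
end TCP [ 0.46 -0.3   0.41] yaw 74.01
green [322. 196.] 9743 med [0.653 0.188 0.047] z [0.003 0.047 0.05 ] n 6761 rect [654.  179.2] [ 93.5 108.7] 4.6
```

View pics/w4.png

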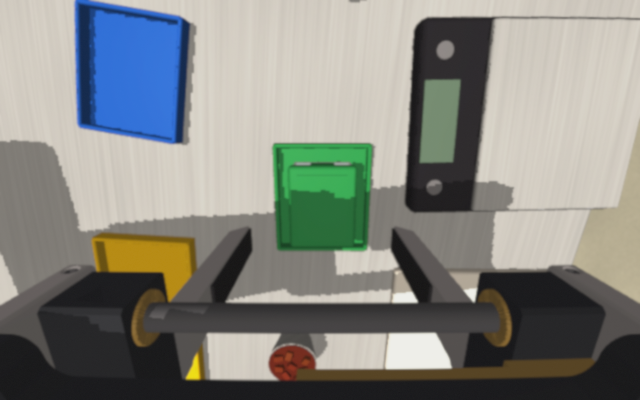

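The green tub stands flat in its tray, lid at (322,190) inside the rim, lid height 47–48 mm as expected. Back to the stack.

>>> {"op": "move_arm", "data": {"increments": [[[1,-0.277,-0.033,-0.488,0,0,0.006],[1,-0.277,-0.033,-0.488,0,0,0.006]]]}}

```text
time: 9.4
tool_pos: [0.6535, 0.149, 0.3642]
ee_rot: [3.135, 0.001, 1.64]
wrist_force: [0.5, 0.2, 1.2]
width: 0.0942
```

>>> {"op": "move_arm", "data": {"increments": [[[1,-0.871,-0.448,-0.1,0,0,0.044],[1,-0.871,-0.448,-0.1,0,0,0.044],[1,-0.871,-0.448,-0.1,0,0,0.044]]]}}

```text
time: 9.65
tool_pos: [0.6134, 0.0565, 0.3703]
ee_rot: [3.141, 0.002, 1.568]
wrist_force: [0.6, -0.2, 0.4]
width: 0.0941
```

>>> {"op": "move_arm", "data": {"increments": [[[1,-0.9,-0.386,-0.1,0,0,0.045],[1,-0.9,-0.386,-0.1,0,0,0.045],[1,-0.9,-0.386,-0.1,0,0,0.045]]]}}

```text
time: 9.9
tool_pos: [0.5745, -0.0335, 0.3797]
ee_rot: [3.141, 0.002, 1.497]
wrist_force: [0.5, 0.8, -0.3]
width: 0.0945
```

>>> {"op": "move_arm", "data": {"increments": [[[1,-0.925,-0.322,-0.1,0,0,0.044],[1,-0.925,-0.322,-0.1,0,0,0.044],[1,-0.925,-0.322,-0.1,0,0,0.044]]]}}

```text
time: 10.15
tool_pos: [0.5358, -0.1235, 0.3896]
ee_rot: [3.141, 0.002, 1.428]
wrist_force: [-0.1, 0.1, 0.0]
width: 0.094
```

>>> {"op": "move_arm", "data": {"increments": [[[1,-0.945,-0.258,-0.1,0,0,0.045],[1,-0.945,-0.258,-0.1,0,0,0.045],[1,-0.945,-0.258,-0.1,0,0,0.045]]]}}

```text
time: 10.4
tool_pos: [0.4971, -0.2136, 0.3995]
ee_rot: [3.141, 0.002, 1.357]
wrist_force: [1.2, 0.5, -0.0]
width: 0.0941
```

>>> {"op": "move_arm", "data": {"increments": [[[1,-0.96,-0.19,-0.1,0,0,0.044],[1,-0.96,-0.19,-0.1,0,0,0.044],[1,-0.96,-0.19,-0.1,0,0,0.044],[1,-0.96,-0.19,-0.1,0,0,0.044]]]}}

```text
time: 10.73
tool_pos: [0.4588, -0.3031, 0.4092]
ee_rot: [3.141, 0.001, 1.286]
wrist_force: [0.3, -0.0, 1.0]
width: 0.0938
```

```bash
python3 wlook.py w5 red,blue,yellow 0.052,0.13; python3 -c "
from bench import robot;o=robot.get_obs();print(o['tool_pos'],o['ee_rot'])"
```

```text
red [450.  36.] 6512 med [ 0.658 -0.178  0.004] z [0.002 0.004 0.018] 
red [179. 129.] 3638 med [ 0.297 -0.187  0.003] z [0.001 0.003 0.014] 
red [315. 142.] 4299 med [ 0.469 -0.248  0.1  ] z [0.099 0.1   0.102] n 4277 rect [ 468.1 -249.7] [74.3 58.3] 73.0
blue [320. 222.] 3559 med [ 0.45 -0.33  0.1 ] z [0.097 0.1   0.102] n 3544 rect [ 449.3 -332.5] [74.7 58.3] 70.4
yellow [274.  15.] 2648 med [ 0.457 -0.097  0.004] z [0.002 0.004 0.019] 
yellow [320. 126.] 1406 med [ 0.482 -0.211  0.055] z [0.052 0.055 0.096] n 1379 rect [ 462.6 -277.7] [165.8  69.5] 73.8
yellow [487. 201.] 610 med [ 0.661 -0.388  0.024] z [0.008 0.024 0.038] 
yellow [576. 246.] 6302 med [ 0.671 -0.397  0.15 ] z [0.101 0.15  0.199] n 1562 rect [ 703.3 -400.9] [106.3  50.5] 4.2
yellow [144. 318.] 917 med [ 0.42  -0.264  0.325] z [0.316 0.325 0.329] 
yellow [498. 318.] 917 med [ 0.512 -0.291  0.326] z [0.316 0.326 0.33 ] 
yellow [464. 371.] 3535 med [ 0.5   -0.296  0.335] z [0.332 0.335 0.341] 
[ 0.45954312 -0.30140608  0.40895561] [ 3.14147801e+00 -8.41385292e-04  1.28849263e+00]
```

View pics/w5.png

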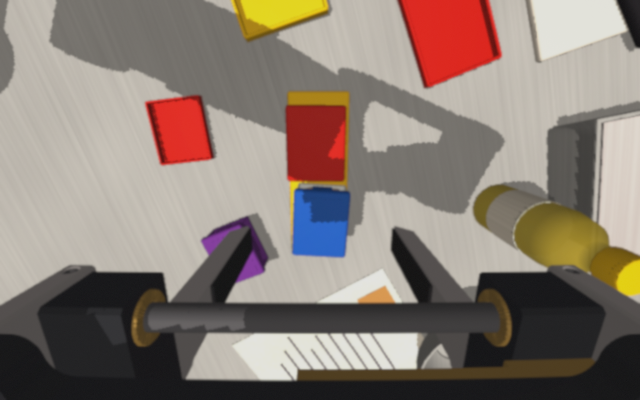

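```bash
python3 - <<'E'
from plan import *
s=plan(.4493,-.3325,.13,70.7)
s=plan(.4493,-.3325,.0935,70.7,s)
E
```

```text
[-0.327,-0.012,0.99, 0,0,0.035] rows>=3
end TCP [ 0.4493 -0.3325  0.31  ] yaw 70.68
[-0,0,0.365, 0,0,-0] rows>=1
end TCP [ 0.4493 -0.3325  0.2735] yaw 70.68
```

>>> {"op": "move_arm", "data": {"increments": [[[1,-0.2,-0.012,0.2,0,0,0.035],[1,-0.327,-0.012,0.6,0,0,0.035],[1,-0.327,-0.012,0.85,0,0,0.035],[1,-0.327,-0.012,0.99,0,0,0.035],[1,-0.327,-0.012,0.99,0,0,0.035],[1,-0.327,-0.012,0.99,0,0,0.035]]]}}

```text
time: 11.28
tool_pos: [0.4505, -0.3298, 0.3094]
ee_rot: [-3.14, -0.002, 1.238]
wrist_force: [-1.0, -0.1, 0.5]
width: 0.0942
```

```bash
python3 wlook.py w6 red,blue 0.09,0.13; python3 - <<'E'
from plan import *
o=robot.get_obs();print(o["tool_pos"],o["ee_rot"])
s=plan(.4493,-.3325,.0935,70.7)
E
```

```text
red [482.  12.] 1820 med [ 0.637 -0.215  0.005] z [0.002 0.005 0.019] 
red [307. 110.] 10942 med [ 0.469 -0.247  0.1  ] z [0.099 0.1   0.102] n 10903 rect [ 467.9 -249.9] [74.6 59.2] 72.9
red [125. 113.] 6946 med [ 0.298 -0.186  0.003] z [0.001 0.003 0.014] 
blue [321. 233.] 8027 med [ 0.45  -0.329  0.1  ] z [0.097 0.1   0.102] n 7944 rect [ 449.  -332.6] [75.2 58.2] 70.3
[ 0.45074985 -0.33019624  0.31110253] [ 3.14059425e+00 -2.33362545e-04  1.23845466e+00]
[-0.027,-0.006,0.376, 0,0,0.003] rows>=1
end TCP [ 0.4493 -0.3326  0.2735] yaw 70.69
```

View pics/w6.png

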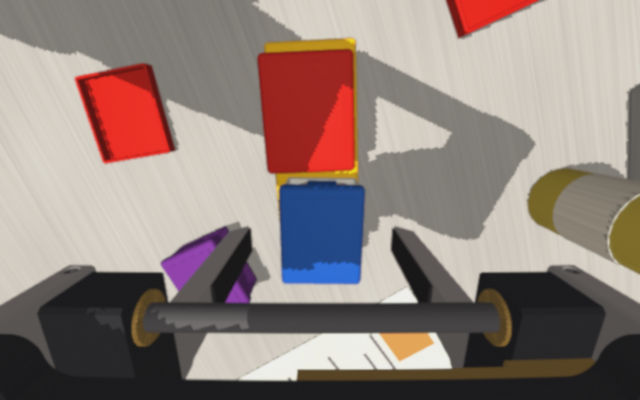

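Blue lid (321,233) lies between the fingers; purple box (210,265) is low, its top at 45 mm, below the fingertips at 74 mm.

>>> {"op": "move_arm", "data": {"increments": [[[1,-0.027,-0.006,0.18,0,0,0.003],[1,-0.027,-0.006,0.37,0,0,0.003],[1,-0.027,-0.006,0.37,0,0,0.003],[0.4,-0.027,-0.006,0.37,0,0,0.003],[0.4,-0.027,-0.006,0.37,0,0,0.003],[0.4,-0.027,-0.006,0.37,0,0,0.003],[0.4,-0.027,-0.006,0.37,0,0,0.003],[0.4,-0.027,-0.006,0.37,0,0,0.003]]]}}

```text
time: 12.0
tool_pos: [0.4488, -0.3335, 0.2747]
ee_rot: [3.14, 0.001, 1.232]
wrist_force: [0.4, -0.4, 0.6]
width: 0.0639
```

>>> {"op": "move_arm", "data": {"increments": [[[0.4,0,0,0,0,0,0],[0.4,0,0,0,0,0,0]]]}}

```text
time: 12.17
tool_pos: [0.4486, -0.3335, 0.2743]
ee_rot: [3.14, 0.0, 1.232]
wrist_force: [-0.2, -0.4, 2.7]
width: 0.0597
```

```bash
python3 - <<'E'
from plan import *
o=robot.get_obs();print(o["tool_pos"],o["ee_rot"])
s=plan(.449,-.3325,.19,71)
s=plan(.464,.15,.20,86,s,vmax=.03)
E
```

```text
[ 0.44863917 -0.33351408  0.27434532] [3.14036910e+00 4.06736414e-04 1.23214951e+00]
[0.011,0,-0.957, 0,0,-0.004] rows>=3
end TCP [ 0.449  -0.3325  0.37  ] yaw 70.96
[0.922,-0.286,-0.02, 0,0,-0.033] rows>=4
[0.936,-0.238,-0.02, 0,0,-0.034] rows>=4
[0.947,-0.188,-0.02, 0,0,-0.033] rows>=4
[0.955,-0.139,-0.02, 0,0,-0.034] rows>=4
[0.961,-0.088,-0.02, 0,0,-0.033] rows>=4
end TCP [0.464 0.15  0.38 ] yaw 85.99
```

>>> {"op": "move_arm", "data": {"increments": [[[0.4,0,0,-0.1,0,0,0],[0.4,0,0,-0.3,0,0,0],[0.4,0,0,-0.5,0,0,0],[0.4,0.01,0,-0.75,0,0,-0.004],[0.4,0.01,0,-0.957,0,0,-0.004],[0.4,0.01,0,-0.957,0,0,-0.004]]]}}

```text
time: 12.67
tool_pos: [0.4493, -0.3329, 0.3745]
ee_rot: [3.133, 0.003, 1.238]
wrist_force: [0.3, 0.8, -1.3]
width: 0.06
```

>>> {"op": "move_arm", "data": {"increments": [[[0.4,0.2,-0.06,0,0,0,-0.01],[0.4,0.45,-0.14,-0.01,0,0,-0.02],[0.4,0.7,-0.22,-0.02,0,0,-0.03],[0.4,0.922,-0.286,-0.02,0,0,-0.033]]]}}

```text
time: 13.0
tool_pos: [0.4514, -0.2347, 0.3693]
ee_rot: [-3.139, -0.001, 1.29]
wrist_force: [1.1, -0.2, -4.2]
width: 0.0596
```

>>> {"op": "move_arm", "data": {"increments": [[[0.4,0.25,-0.06,0,0,0,-0.01],[0.4,0.5,-0.12,-0.01,0,0,-0.02],[0.4,0.75,-0.18,-0.02,0,0,-0.03],[0.4,0.936,-0.238,-0.02,0,0,-0.034]]]}}

```text
time: 13.33
tool_pos: [0.4546, -0.1376, 0.3715]
ee_rot: [-3.139, -0.001, 1.345]
wrist_force: [-0.0, -0.0, -2.5]
width: 0.06
```

>>> {"op": "move_arm", "data": {"increments": [[[0.4,0.25,-0.05,0,0,0,-0.01],[0.4,0.5,-0.1,-0.01,0,0,-0.02],[0.4,0.75,-0.15,-0.02,0,0,-0.03],[0.4,0.947,-0.188,-0.02,0,0,-0.033]]]}}

```text
time: 13.67
tool_pos: [0.4574, -0.0412, 0.3736]
ee_rot: [-3.139, -0.001, 1.397]
wrist_force: [0.2, -0.6, -2.3]
width: 0.0601
```

>>> {"op": "move_arm", "data": {"increments": [[[0.4,0.25,-0.04,0,0,0,-0.01],[0.4,0.5,-0.07,-0.01,0,0,-0.02],[0.4,0.75,-0.11,-0.02,0,0,-0.03],[0.4,0.955,-0.139,-0.02,0,0,-0.034]]]}}

```text
time: 14.0
tool_pos: [0.4604, 0.0551, 0.3756]
ee_rot: [-3.139, -0.0, 1.45]
wrist_force: [0.8, -0.2, -2.7]
width: 0.0596
```

>>> {"op": "move_arm", "data": {"increments": [[[0.4,0.25,-0.02,0,0,0,-0.01],[0.4,0.5,-0.05,-0.01,0,0,-0.02],[0.4,0.75,-0.07,-0.02,0,0,-0.03],[0.4,0.961,-0.088,-0.02,0,0,-0.033],[0.4,0.961,-0.088,-0.02,0,0,-0.033],[0.4,0.961,-0.088,-0.02,0,0,-0.033]]]}}

```text
time: 14.5
tool_pos: [0.4635, 0.1506, 0.3775]
ee_rot: [-3.139, 0.001, 1.503]
wrist_force: [0.3, -0.4, -2.7]
width: 0.0597
```

```bash
python3 wlook.py w7 blue,yellow 0.012,0.022; python3 - <<'E'
from plan import *
o=robot.get_obs();print(o["tool_pos"],o["ee_rot"],o["width"])
E
```

```text
blue [319.  66.] 9160 med [0.469 0.287 0.004] z [0.002 0.004 0.018] n 1423 rect [468.4 282. ] [110.6  94.6] 84.3
blue [321. 245.] 11377 med [0.463 0.158 0.203] z [0.199 0.203 0.205] 
yellow [636. 252.] 272 med [0.861 0.041 0.032] z [0.024 0.032 0.039] 
yellow [206. 319.] 695 med [0.434 0.179 0.294] z [0.284 0.294 0.298] 
yellow [436. 319.] 689 med [0.495 0.175 0.294] z [0.284 0.294 0.298] 
yellow [337. 346.] 1968 med [ 0.469 -0.099  0.004] z [0.002 0.004 0.293] n 419 rect [470.6 -88.3] [104.6  49.9] 0.1
yellow [401. 372.] 3843 med [0.488 0.168 0.303] z [0.3   0.303 0.309] 
[0.46359228 0.14993641 0.37774072] [-3.13920378e+00  1.39470919e-03  1.50141885e+00] 0.05949163991872744
```

View pics/w7.png

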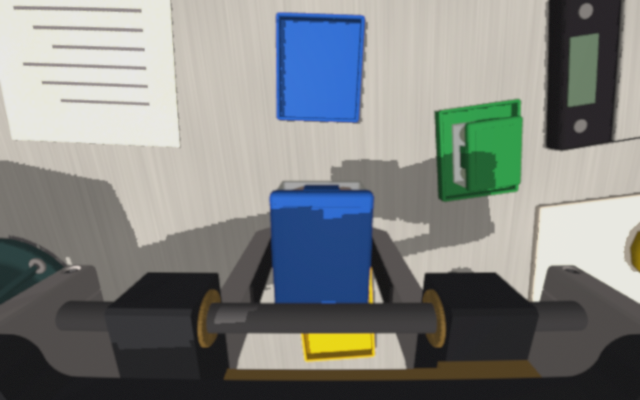

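```bash
python3 - <<'E'
from plan import *
s=plan(.4683,.2812,.20,84.4,vmax=.03)
s=plan(.4683,.2812,.05,84.4,s,vmax=.03)
E
```

```text
[0.656,-0.022,-0.011, 0,0,0.009] rows>=3
[0.656,-0.031,-0.012, 0,0,0.009] rows>=3
end TCP [0.4683 0.2812 0.38  ] yaw 84.4
[0,-0,0.75, 0,0,0] rows>=3
[0,-0,0.75, 0,0,0] rows>=3
end TCP [0.4683 0.2812 0.23  ] yaw 84.4
```

>>> {"op": "move_arm", "data": {"increments": [[[0.4,0.25,-0.01,0,0,0,0.004],[0.4,0.5,-0.02,0,0,0,0.009],[0.4,0.656,-0.022,0,0,0,0.009]]]}}

```text
time: 14.8
tool_pos: [0.4663, 0.2157, 0.3785]
ee_rot: [-3.141, -0.0, 1.485]
wrist_force: [0.3, -0.0, -2.6]
width: 0.0598
```

>>> {"op": "move_arm", "data": {"increments": [[[0.4,0.25,-0.01,0,0,0,0.004],[0.4,0.5,-0.02,0,0,0,0.009],[0.4,0.656,-0.03,0,0,0,0.009],[0.4,0.656,-0.03,0,0,0,0.009]]]}}

```text
time: 15.13
tool_pos: [0.4689, 0.2823, 0.3782]
ee_rot: [-3.14, -0.0, 1.474]
wrist_force: [-0.1, -0.2, -2.8]
width: 0.0597
```

>>> {"op": "move_arm", "data": {"increments": [[[0.4,0,0,0.2,0,0,0],[0.4,0,0,0.4,0,0,0],[0.4,0,0,0.6,0,0,0],[0.4,0,0,0.75,0,0,0]]]}}

```text
time: 15.47
tool_pos: [0.4687, 0.2792, 0.3019]
ee_rot: [-3.14, 0.002, 1.471]
wrist_force: [0.6, -0.5, -2.3]
width: 0.0595
```

>>> {"op": "move_arm", "data": {"increments": [[[0.4,0,0,0.2,0,0,0],[0.4,0,0,0.4,0,0,0],[0.4,0,0,0.55,0,0,0],[0.4,0,0,0.65,0,0,0],[0.4,0,0,0.7,0,0,0],[0.4,0,0,0.7,0,0,0]]]}}

```text
time: 15.97
tool_pos: [0.4687, 0.2801, 0.2329]
ee_rot: [-3.139, 0.002, 1.471]
wrist_force: [0.4, -0.2, -1.8]
width: 0.0598
```

Target is TCP z 0.2223; ease down 10.5 mm.

>>> {"op": "move_arm", "data": {"increments": [[[0.4,0,0,0.04,0,0,0],[0.4,0,0,0.07,0,0,0],[0.4,0,0,0.085,0,0,0],[0.4,0,0,0.095,0,0,0],[0.4,0,0,0.1,0,0,0],[0.4,0,0,0.1,0,0,0]]]}}

```text
time: 16.47
tool_pos: [0.4688, 0.2813, 0.2244]
ee_rot: [3.141, -0.0, 1.473]
wrist_force: [0.1, -0.2, -2.4]
width: 0.0596
```

>>> {"op": "move_arm", "data": {"increments": [[[0.4,0,0,0.007,0,0,0],[0.4,0,0,0.01,0,0,0],[0.4,0,0,0.01,0,0,0]]]}}

```text
time: 16.72
tool_pos: [0.4687, 0.2813, 0.2232]
ee_rot: [3.142, -0.0, 1.473]
wrist_force: [0.5, -0.0, -2.1]
width: 0.0602
```

>>> {"op": "move_arm", "data": {"increments": [[[0.4,0,0,0.005,0,0,0],[0.4,0,0,0.01,0,0,0],[0.4,0,0,0.01,0,0,0]]]}}

```text
time: 16.97
tool_pos: [0.4688, 0.2813, 0.2224]
ee_rot: [3.141, -0.0, 1.473]
wrist_force: [0.9, -0.3, -1.6]
width: 0.06
```

>>> {"op": "move_arm", "data": {"increments": [[[0.4,0,0,0.006,0,0,0],[0.4,0,0,0.006,0,0,0],[0.4,0,0,0.006,0,0,0]]]}}

```text
time: 17.22
tool_pos: [0.4688, 0.2813, 0.2224]
ee_rot: [3.141, -0.0, 1.473]
wrist_force: [-1.9, -0.8, 3.8]
width: 0.0598
```

Contact (z stalled, force up by 5 N). Release and lift.

>>> {"op": "move_arm", "data": {"increments": [[[0.7,0,0,0,0,0,0],[1,0,0,0,0,0,0],[1,0,0,0,0,0,0],[1,0,0,0,0,0,0],[1,0,0,0,0,0,0],[1,0,0,-0.2,0,0,0],[1,0,0,-0.6,0,0,0],[1,0,0,-0.9,0,0,0]]]}}

```text
time: 17.88
tool_pos: [0.4687, 0.2811, 0.3126]
ee_rot: [-3.141, 0.0, 1.472]
wrist_force: [0.9, 0.4, 0.7]
width: 0.0946
```

```bash
python3 wlook.py w8 blue 0.012,0.06; python3 - <<'E'
from plan import *
o=robot.get_obs();print(o["tool_pos"],o["width"])
s=plan(.465,.22,.18,84)
s=plan(.468,-.25,.15,73,s)
E
```

```text
blue [321. 195.] 9928 med [0.469 0.291 0.047] z [0.002 0.047 0.05 ] n 6922 rect [468.3 282.4] [110.4  94.2] 84.1
[0.47016812 0.28194451 0.32061355] 0.09410214277226445
[-0.622,0.009,-0.394, 0,0,0.004] rows>=2
end TCP [0.465 0.22  0.36 ] yaw 84.02
[-0.934,0.104,0.06, 0,0,0.024] rows>=3
[-0.93,0.139,0.06, 0,0,0.025] rows>=3
[-0.923,0.176,0.06, 0,0,0.024] rows>=3
[-0.916,0.21,0.06, 0,0,0.025] rows>=3
[-0.907,0.246,0.06, 0,0,0.024] rows>=3
end TCP [ 0.468 -0.25   0.33 ] yaw 73.04
```

View pics/w8.png

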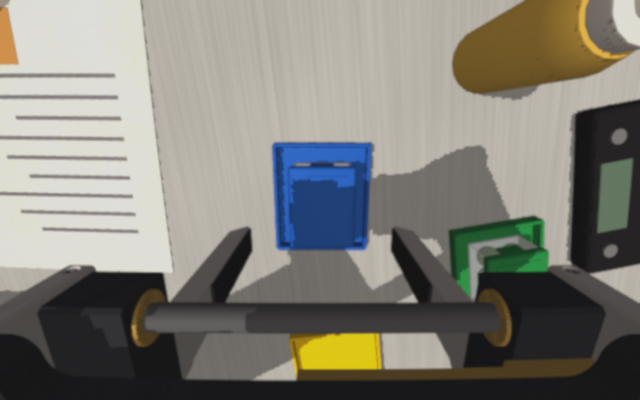

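Blue tub sits flat in its tray, lid (321,205), height 47 mm. Now red.

>>> {"op": "move_arm", "data": {"increments": [[[1,-0.622,0.009,-0.394,0,0,0.004],[1,-0.622,0.009,-0.394,0,0,0.004]]]}}

```text
time: 18.1
tool_pos: [0.4634, 0.2189, 0.352]
ee_rot: [3.141, 0.0, 1.468]
wrist_force: [0.3, -0.1, -0.1]
width: 0.0941
```

>>> {"op": "move_arm", "data": {"increments": [[[1,-0.934,0.104,0.06,0,0,0.024],[1,-0.934,0.104,0.06,0,0,0.024],[1,-0.934,0.104,0.06,0,0,0.024]]]}}

```text
time: 18.35
tool_pos: [0.4639, 0.1214, 0.3451]
ee_rot: [3.14, 0.002, 1.424]
wrist_force: [0.3, -0.9, -0.2]
width: 0.0941
```

>>> {"op": "move_arm", "data": {"increments": [[[1,-0.93,0.139,0.06,0,0,0.025],[1,-0.93,0.139,0.06,0,0,0.025],[1,-0.93,0.139,0.06,0,0,0.025]]]}}

```text
time: 18.6
tool_pos: [0.4645, 0.0276, 0.3383]
ee_rot: [-3.141, 0.002, 1.385]
wrist_force: [1.1, -0.3, 0.0]
width: 0.0941
```

>>> {"op": "move_arm", "data": {"increments": [[[1,-0.923,0.176,0.06,0,0,0.024],[1,-0.923,0.176,0.06,0,0,0.024],[1,-0.923,0.176,0.06,0,0,0.024]]]}}

```text
time: 18.85
tool_pos: [0.4653, -0.0662, 0.3324]
ee_rot: [-3.142, 0.002, 1.347]
wrist_force: [-0.3, -0.5, -0.0]
width: 0.094
```

>>> {"op": "move_arm", "data": {"increments": [[[1,-0.916,0.21,0.06,0,0,0.025],[1,-0.916,0.21,0.06,0,0,0.025],[1,-0.916,0.21,0.06,0,0,0.025]]]}}

```text
time: 19.1
tool_pos: [0.466, -0.16, 0.3263]
ee_rot: [-3.142, 0.002, 1.309]
wrist_force: [0.3, -0.6, -0.0]
width: 0.0942
```

>>> {"op": "move_arm", "data": {"increments": [[[1,-0.907,0.246,0.06,0,0,0.024],[1,-0.907,0.246,0.06,0,0,0.024],[1,-0.907,0.246,0.06,0,0,0.024],[1,-0.907,0.246,0.06,0,0,0.024],[1,-0.907,0.246,0.06,0,0,0.024]]]}}

```text
time: 19.52
tool_pos: [0.4669, -0.2499, 0.3205]
ee_rot: [-3.141, -0.002, 1.274]
wrist_force: [-0.1, 1.1, 0.5]
width: 0.0939
```

```bash
python3 wlook.py w9 red,yellow 0.05,0.13; python3 - <<'E'
from plan import *
o=robot.get_obs();print(o["tool_pos"],o["ee_rot"])
s=plan(.468,-.2498,.0935,72.9)
E
```

```text
red [490.  60.] 12878 med [ 0.66  -0.168  0.004] z [0.002 0.004 0.018] 
red [154. 187.] 5341 med [ 0.297 -0.188  0.003] z [0.001 0.003 0.014] 
red [324. 221.] 7414 med [ 0.47  -0.245  0.1  ] z [0.097 0.1   0.102] n 7395 rect [ 468.8 -249.2] [75.4 59.4] 72.9
yellow [267.  31.] 7700 med [ 0.462 -0.084  0.004] z [0.002 0.004 0.018] 
yellow [326. 159.] 2019 med [ 0.484 -0.207  0.055] z [0.048 0.055 0.057] n 1958 rect [ 482.3 -209.3] [25.6 69.7] 72.1
yellow [539. 259.] 982 med [ 0.672 -0.381  0.022] z [0.006 0.022 0.225] 
yellow [326. 287.] 2421 med [ 0.451 -0.325  0.055] z [0.053 0.055 0.233] n 2245 rect [ 451.9 -314.2] [61.8 69.5] 73.3
yellow [144. 318.] 915 med [ 0.429 -0.21   0.237] z [0.227 0.237 0.241] 
yellow [498. 318.] 932 med [ 0.52  -0.238  0.237] z [0.227 0.237 0.241] 
yellow [327. 335.] 349 med [ 0.443 -0.378  0.055] z [0.054 0.055 0.237] n 258 rect [ 432.2 -381.4] [ 6.1 67.5] 73.8
yellow [463. 371.] 3572 med [ 0.508 -0.243  0.247] z [0.243 0.247 0.252] 
[ 0.46693534 -0.24922657  0.32074344] [-3.14095125e+00 -1.81429051e-03  1.27560471e+00]
[-0.002,0.012,0.472, 0,0,0.002] rows>=2
end TCP [ 0.468  -0.2498  0.2735] yaw 72.91
```

View pics/w9.png

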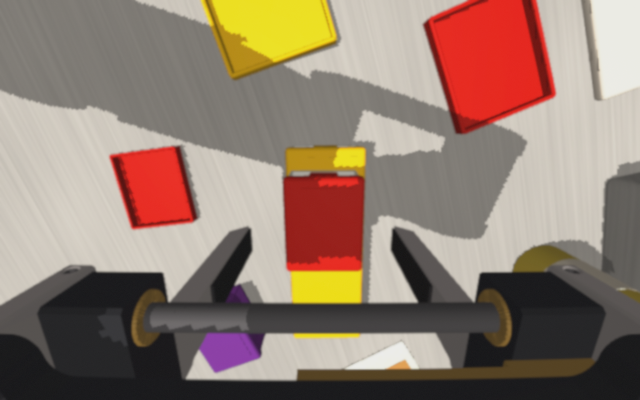

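>>> {"op": "move_arm", "data": {"increments": [[[1,0,0.015,0.2,0,0,0.002],[1,0,0.015,0.4,0,0,0.002],[1,0,0.015,0.47,0,0,0.002],[1,0,0.015,0.47,0,0,0.002],[0.4,0,0.015,0.47,0,0,0.002],[0.4,0,0.015,0.47,0,0,0.002],[0.4,0,0.015,0.47,0,0,0.002],[0.4,0,0.015,0.47,0,0,0.002]]]}}

```text
time: 20.23
tool_pos: [0.4683, -0.2512, 0.2753]
ee_rot: [3.139, 0.0, 1.272]
wrist_force: [-0.0, -0.4, -0.4]
width: 0.0703
```

>>> {"op": "move_arm", "data": {"increments": [[[0.4,0,0,0,0,0,0],[0.4,0,0,0,0,0,0],[0.4,0,0,0,0,0,0]]]}}

```text
time: 20.48
tool_pos: [0.468, -0.2513, 0.2747]
ee_rot: [3.141, 0.0, 1.271]
wrist_force: [-0.7, -0.1, 3.0]
width: 0.0599
```

```bash
python3 - <<'E'
from plan import *
o=robot.get_obs();print(o["tool_pos"],o["ee_rot"],o["width"])
s=plan(.4685,-.25,.16,73)
s=plan(.645,-.28,.18,95,s,vmax=.03)
E
```

```text
[ 0.46804641 -0.25128338  0.27466491] [3.14065601e+00 1.23438234e-04 1.27126262e+00] 0.05989740028832443
[0.014,0.001,-0.653, 0,0,-0.002] rows>=2
end TCP [ 0.4686 -0.25    0.34  ] yaw 73.02
[0.114,0.888,-0.1, 0,0,-0.122] rows>=4
[-0.057,0.893,-0.1, 0,0,-0.122] rows>=4
end TCP [ 0.645 -0.28   0.36 ] yaw 94.98
```

>>> {"op": "move_arm", "data": {"increments": [[[0.4,0,0,-0.1,0,0,0],[0.4,0,0,-0.25,0,0,0],[0.4,0,0,-0.4,0,0,0],[0.4,0,0,-0.55,0,0,0],[0.4,0,0,-0.75,0,0,0],[0.4,0,0,-0.75,0,0,0]]]}}

```text
time: 20.98
tool_pos: [0.4685, -0.2516, 0.3532]
ee_rot: [3.135, 0.002, 1.271]
wrist_force: [0.4, -0.4, -2.4]
width: 0.0596
```

>>> {"op": "move_arm", "data": {"increments": [[[0.4,0,0.2,0,0,0,-0.02],[0.4,0,0.45,-0.03,0,0,-0.06],[0.4,0,0.7,-0.06,0,0,-0.09],[0.4,0,0.9,-0.1,0,0,-0.122],[0.4,0,0.9,-0.1,0,0,-0.122],[0.4,0,0.9,-0.1,0,0,-0.122]]]}}

```text
time: 21.48
tool_pos: [0.5544, -0.2778, 0.357]
ee_rot: [-3.139, -0.001, 1.463]
wrist_force: [-0.9, 0.6, -3.2]
width: 0.0598
```

```bash
python3 wlook.py w10 red,yellow 0.012,0.022; python3 - <<'E'
from plan import *
o=robot.get_obs();print(o["tool_pos"],o["ee_rot"],o["width"])
s=plan(.658,-.166,.19,95,vmax=.03)
E
```

```text
red [409.  76.] 10279 med [ 0.661 -0.163  0.004] z [0.002 0.004 0.018] n 1752 rect [ 658.  -168.1] [ 95.7 111.3] 6.0
red [ 93. 136.] 4768 med [ 0.296 -0.188  0.003] z [0.001 0.003 0.014] n 626 rect [ 300.4 -189.4] [81.7 71.9] 80.0
red [321. 244.] 11661 med [ 0.555 -0.269  0.183] z [0.178 0.183 0.184] 
yellow [218.  23.] 4929 med [ 0.464 -0.09   0.004] z [0.002 0.004 0.018] n 891 rect [470.7 -90.2] [105.3  47.6] 0.7
yellow [234. 194.] 9444 med [ 0.465 -0.26   0.055] z [0.053 0.055 0.057] 
yellow [430. 265.] 583 med [ 0.672 -0.38   0.025] z [0.008 0.025 0.04 ] n 174 rect [ 677.  -383.4] [48.5 11.4] 15.5
yellow [206. 319.] 694 med [ 0.526 -0.248  0.274] z [0.263 0.274 0.278] 
yellow [436. 319.] 685 med [ 0.587 -0.254  0.274] z [0.264 0.274 0.278] 
yellow [401. 372.] 3888 med [ 0.579 -0.262  0.283] z [0.28  0.283 0.289] 
[ 0.55376208 -0.27760519  0.35722182] [-3.13847779e+00 -1.38835765e-03  1.46248977e+00] 0.05946709680044081
[0.611,0.458,-0.064, 0,0,-0.062] rows>=3
[0.564,0.515,-0.064, 0,0,-0.063] rows>=3
end TCP [ 0.658 -0.166  0.37 ] yaw 95.04
```

View pics/w10.png

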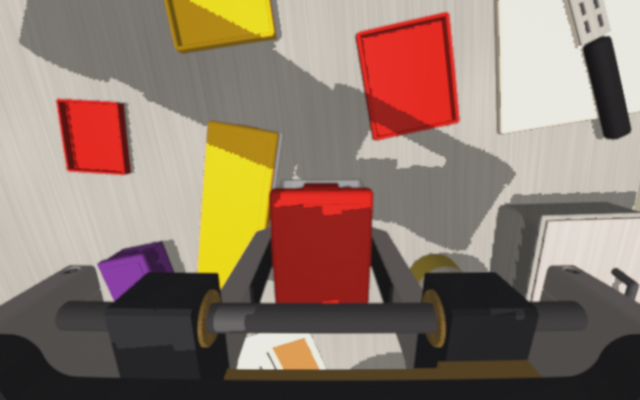

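```bash
python3 - <<'E'
from plan import *
s=plan(.658,-.1695,.19,95.9,vmax=.03)
s=plan(.658,-.1695,.053,95.9,s,vmax=.03)
E
```

```text
[0.594,0.46,-0.064, 0,0,-0.067] rows>=3
[0.542,0.519,-0.064, 0,0,-0.068] rows>=3
end TCP [ 0.658  -0.1695  0.37  ] yaw 95.94
[-0,0,0.685, 0,0,0] rows>=3
[-0,0,0.685, 0,0,0] rows>=3
end TCP [ 0.658  -0.1695  0.233 ] yaw 95.94
```

>>> {"op": "move_arm", "data": {"increments": [[[0.4,0.2,0.15,-0.02,0,0,-0.02],[0.4,0.4,0.31,-0.04,0,0,-0.045],[0.4,0.594,0.46,-0.064,0,0,-0.067]]]}}

```text
time: 21.78
tool_pos: [0.6054, -0.2231, 0.3647]
ee_rot: [-3.14, -0.001, 1.568]
wrist_force: [1.1, -0.9, -2.7]
width: 0.0599
```

>>> {"op": "move_arm", "data": {"increments": [[[0.4,0.2,0.19,-0.02,0,0,-0.02],[0.4,0.4,0.37,-0.04,0,0,-0.045],[0.4,0.542,0.519,-0.064,0,0,-0.068],[0.4,0.542,0.519,-0.064,0,0,-0.068]]]}}

```text
time: 22.12
tool_pos: [0.6593, -0.1661, 0.3713]
ee_rot: [3.141, -0.002, 1.68]
wrist_force: [0.2, 0.7, -2.3]
width: 0.06
```

>>> {"op": "move_arm", "data": {"increments": [[[0.4,0,0,0.2,0,0,0],[0.4,0,0,0.4,0,0,0],[0.4,0,0,0.6,0,0,0],[0.4,0,0,0.75,0,0,0]]]}}

```text
time: 22.45
tool_pos: [0.6565, -0.1697, 0.2942]
ee_rot: [-3.138, -0.001, 1.674]
wrist_force: [-0.1, 0.5, -3.1]
width: 0.0597
```

>>> {"op": "move_arm", "data": {"increments": [[[0.4,0,0,0.2,0,0,0],[0.4,0,0,0.4,0,0,0],[0.4,0,0,0.52,0,0,0],[0.4,0,0,0.57,0,0,0],[0.4,0,0,0.57,0,0,0],[0.4,0,0,0.57,0,0,0]]]}}

```text
time: 22.95
tool_pos: [0.658, -0.1698, 0.2405]
ee_rot: [3.141, 0.0, 1.675]
wrist_force: [-0.2, 0.0, -3.0]
width: 0.0599
```

>>> {"op": "move_arm", "data": {"increments": [[[0.4,0,0,0.06,0,0,0],[0.4,0,0,0.11,0,0,0],[0.4,0,0,0.14,0,0,0],[0.4,0,0,0.155,0,0,0],[0.4,0,0,0.165,0,0,0],[0.4,0,0,0.165,0,0,0]]]}}

```text
time: 23.45
tool_pos: [0.6581, -0.1694, 0.223]
ee_rot: [-3.141, -0.0, 1.675]
wrist_force: [0.1, -0.3, -2.3]
width: 0.0601
```

>>> {"op": "move_arm", "data": {"increments": [[[0.4,0,0,0.006,0,0,0],[0.4,0,0,0.01,0,0,0],[0.4,0,0,0.01,0,0,0]]]}}

```text
time: 23.7
tool_pos: [0.6582, -0.1695, 0.2227]
ee_rot: [3.141, 0.0, 1.675]
wrist_force: [0.2, -0.2, -2.2]
width: 0.0598
```

>>> {"op": "move_arm", "data": {"increments": [[[0.4,0,0,0.006,0,0,0],[0.4,0,0,0.006,0,0,0],[0.4,0,0,0.006,0,0,0]]]}}

```text
time: 23.95
tool_pos: [0.6582, -0.1695, 0.2227]
ee_rot: [3.141, 0.0, 1.675]
wrist_force: [-2.4, 1.0, 1.7]
width: 0.0599
```

Contact at the predicted height. Release and lift.

>>> {"op": "move_arm", "data": {"increments": [[[0.7,0,0,0,0,0,0],[1,0,0,0,0,0,0],[1,0,0,0,0,0,0],[1,0,0,0,0,0,0],[1,0,0,0,0,0,0],[1,0,0,-0.2,0,0,0],[1,0,0,-0.6,0,0,0],[1,0,0,-0.9,0,0,0]]]}}

```text
time: 24.62
tool_pos: [0.658, -0.1695, 0.3123]
ee_rot: [-3.14, -0.001, 1.675]
wrist_force: [0.5, -0.5, 0.3]
width: 0.0938
```

```bash
python3 wlook.py w11 red 0.012,0.06; python3 - <<'E'
from plan import *
o=robot.get_obs();print(o["tool_pos"],o["width"])
s=plan(.56,-.23,.17,85)
s=plan(.461,-.283,.16,73.5,s)
E
```

```text
red [315.  18.] 2299 med [ 0.637 -0.014  0.038] z [0.036 0.038 0.043] n 2289 rect [636.3 -16.5] [50.7 31.3] 5.4
red [322. 195.] 10020 med [ 0.657 -0.159  0.047] z [0.002 0.047 0.05 ] n 7017 rect [ 658.6 -167.8] [ 95.1 110.4] 6.1
red [ 10. 187.] 1587 med [ 0.329 -0.192  0.005] z [0.001 0.005 0.014] n 271 rect [ 329.8 -194.5] [82.3 13.9] 78.9
[ 0.65924444 -0.16983082  0.32164172] 0.09386795287746273
[-0.248,-0.525,-0.142, 0,0,0.061] rows>=2
[-0.296,-0.499,-0.142, 0,0,0.061] rows>=2
end TCP [ 0.56 -0.23  0.35] yaw 85.0
[-0.614,-0.94,0.1, 0,0,0.128] rows>=3
end TCP [ 0.461 -0.283  0.34 ] yaw 73.48
```

View pics/w11.png

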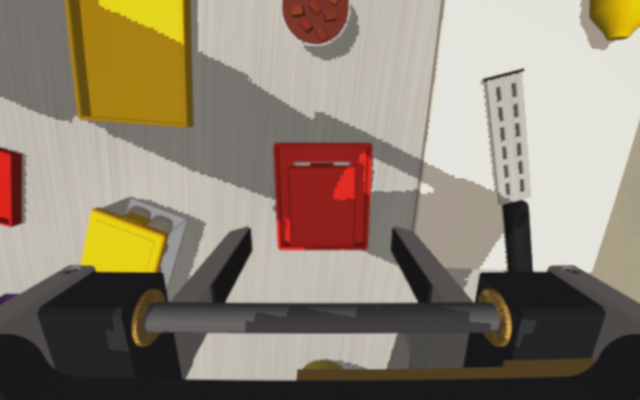

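Red tub flat in the larger tray (lid at (322,205), 47 mm high). Now the yellow tub.

>>> {"op": "move_arm", "data": {"increments": [[[1,-0.248,-0.525,-0.142,0,0,0.061],[1,-0.248,-0.525,-0.142,0,0,0.061]]]}}

```text
time: 24.83
tool_pos: [0.6074, -0.2006, 0.3276]
ee_rot: [3.14, 0.002, 1.576]
wrist_force: [0.6, -0.8, -1.1]
width: 0.0941
```

>>> {"op": "move_arm", "data": {"increments": [[[1,-0.296,-0.499,-0.142,0,0,0.061],[1,-0.296,-0.499,-0.142,0,0,0.061]]]}}

```text
time: 25.0
tool_pos: [0.5566, -0.2312, 0.3412]
ee_rot: [3.142, 0.002, 1.479]
wrist_force: [0.6, -0.5, 0.5]
width: 0.0942
```

>>> {"op": "move_arm", "data": {"increments": [[[1,-0.614,-0.94,0.1,0,0,0.128],[1,-0.614,-0.94,0.1,0,0,0.128],[1,-0.614,-0.94,0.1,0,0,0.128],[1,-0.614,-0.94,0.1,0,0,0.128],[1,-0.614,-0.94,0.1,0,0,0.128]]]}}

```text
time: 25.42
tool_pos: [0.4588, -0.2833, 0.3301]
ee_rot: [3.141, -0.0, 1.28]
wrist_force: [0.3, -0.9, -0.7]
width: 0.0939
```

```bash
python3 wlook.py w12 yellow 0.045,0.065; python3 - <<'E'
from plan import *
o=robot.get_obs();print(o["tool_pos"],o["ee_rot"])
s=plan(.461,-.283,.09,73.5)
from h import *
P=robot.camera_params("side"); im,D=robot.snapshot("side"); cv2.imwrite("pics/s2.png",im[:,:,::-1])
for s,ce,m in comps(im,"yellow",150,smin=100):
    uv=uvof(m); d=D[m]; X=cloud(P,uv[d>0],d[d>0]); k=(X[:,2]>.045)&(X[:,2]<.065)
    if k.sum()>50: print(ce,cv2.minAreaRect((X[k,:2]*1000).astype(np.float32)))
E
```

```text
yellow [264.  14.] 3016 med [ 0.452 -0.101  0.004] z [0.002 0.004 0.019] 
yellow [323. 201.] 14830 med [ 0.462 -0.276  0.055] z [0.053 0.055 0.057] n 14558 rect [ 458.8 -290.9] [194.7  70.1] 73.8
yellow [530. 236.] 1274 med [ 0.662 -0.387  0.024] z [0.007 0.024 0.039] 
yellow [618. 271.] 1881 med [ 0.669 -0.382  0.116] z [0.098 0.116 0.138] 
yellow [144. 318.] 918 med [ 0.42  -0.244  0.247] z [0.237 0.247 0.25 ] 
yellow [498. 318.] 922 med [ 0.512 -0.271  0.246] z [0.236 0.246 0.25 ] 
yellow [463. 371.] 3533 med [ 0.5   -0.276  0.256] z [0.253 0.256 0.262] 
[ 0.45977826 -0.2828006   0.33025181] [ 3.14047336e+00 -4.75033887e-04  1.28145384e+00]
[0.002,0.012,0.603, 0,0,-0.001] rows>=2
end TCP [ 0.461 -0.283  0.27 ] yaw 73.51
[277.38672769 162.70938215] ((612.8587036132812, 379.1540222167969), (11.889150619506836, 37.08283615112305), 43.205074310302734)
[386.52208666 288.14093395] ((457.7759704589844, -291.52545166015625), (198.7077178955078, 70.36685943603516), 73.87967681884766)
```

View pics/w12.png

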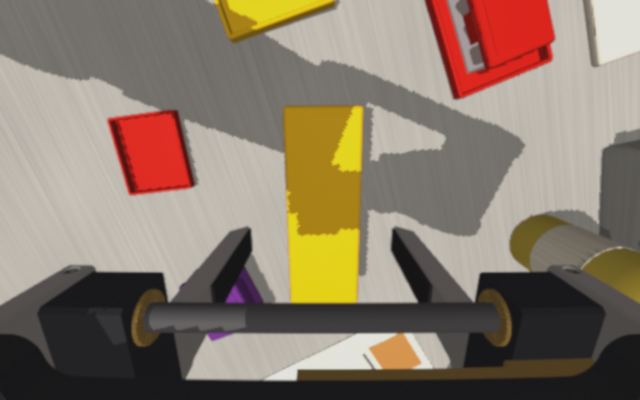

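View pics/s2.png

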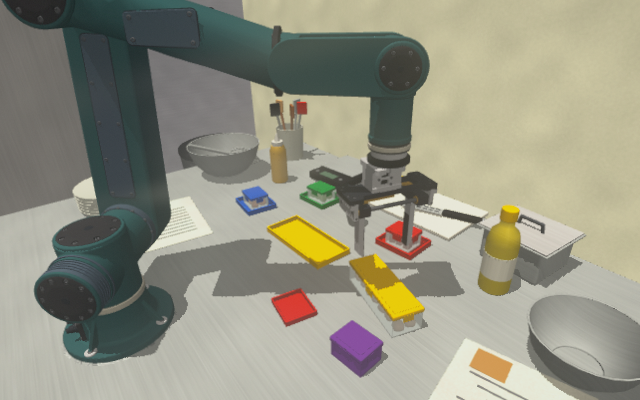

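```bash
python3 - <<'E'
from plan import *
s=plan(.4585,-.291,.08,73.8)
s=plan(.4585,-.291,.040,73.8,s)
E
```

```text
[-0.087,0.006,0.703, 0,0,-0.003] rows>=2
end TCP [ 0.4585 -0.291   0.26  ] yaw 73.76
[-0,-0,0.4, 0,0,-0] rows>=2
end TCP [ 0.4585 -0.291   0.22  ] yaw 73.76
```

>>> {"op": "move_arm", "data": {"increments": [[[1,-0.08,0,0.2,0,0,-0.003],[1,-0.087,0.006,0.5,0,0,-0.003],[1,-0.087,0.006,0.7,0,0,-0.003],[1,-0.087,0.006,0.7,0,0,-0.003],[1,-0.087,0.006,0.7,0,0,-0.003]]]}}

```text
time: 25.93
tool_pos: [0.4588, -0.2903, 0.259]
ee_rot: [-3.139, -0.001, 1.289]
wrist_force: [-0.0, 0.5, 0.3]
width: 0.0939
```

```bash
python3 - <<'E'
from plan import *
o=robot.get_obs();print(o["tool_pos"],o["ee_rot"])
s=plan(.4585,-.291,.040,73.8)
E
```

```text
[ 0.45875581 -0.29030586  0.25895851] [-3.13911460e+00 -1.44337249e-03  1.28890993e+00]
[-0.007,-0.001,0.39, 0,0,0.001] rows>=1
end TCP [ 0.4585 -0.291   0.22  ] yaw 73.76
```

>>> {"op": "move_arm", "data": {"increments": [[[1,0,0,0.18,0,0,0],[1,0,0,0.34,0,0,0],[1,0,0,0.39,0,0,0],[1,0,0,0.39,0,0,0],[0.5,0,0,0.39,0,0,0],[0.5,0,0,0.39,0,0,0],[0.5,0,0,0.39,0,0,0],[0.5,0,0,0.39,0,0,0]]]}}

```text
time: 26.6
tool_pos: [0.4583, -0.2914, 0.2223]
ee_rot: [3.14, 0.001, 1.287]
wrist_force: [-0.3, -0.0, 0.1]
width: 0.071
```

>>> {"op": "move_arm", "data": {"increments": [[[0.5,0,0,0,0,0,0],[0.5,0,0,0,0,0,0],[0.5,0,0,0,0,0,0]]]}}

```text
time: 26.85
tool_pos: [0.4583, -0.2914, 0.2222]
ee_rot: [3.14, 0.001, 1.287]
wrist_force: [-0.2, 0.5, 4.7]
width: 0.0697
```

```bash
python3 - <<'E'
from plan import *
o=robot.get_obs();print(o["tool_pos"],o["ee_rot"],o["width"])
s=plan(.4585,-.291,.115,73.8,vmax=.02)
s=plan(.464,-.16,.13,85,s,vmax=.02)
E
```

```text
[ 0.45826537 -0.29137427  0.22219379] [3.13972291e+00 5.87098489e-04 1.28706950e+00] 0.06969609598693409
[0.004,0.001,-0.728, 0,0,-0.001] rows>=4
end TCP [ 0.4585 -0.291   0.295 ] yaw 73.83
[0.637,-0.156,-0.075, 0,0,-0.062] rows>=4
[0.649,-0.093,-0.075, 0,0,-0.062] rows>=4
end TCP [ 0.464 -0.16   0.31 ] yaw 84.99
```

>>> {"op": "move_arm", "data": {"increments": [[[0.5,0,0,-0.05,0,0,0],[0.5,0,0,-0.15,0,0,0],[0.5,0,0,-0.3,0,0,0],[0.5,0,0,-0.45,0,0,0],[0.5,0,0,-0.6,0,0,0],[0.5,0,0,-0.73,0,0,0],[0.5,0,0,-0.73,0,0,0]]]}}

```text
time: 27.43
tool_pos: [0.4583, -0.2914, 0.2963]
ee_rot: [3.138, 0.001, 1.287]
wrist_force: [1.0, -0.4, -6.0]
width: 0.0698
```

```bash
python3 - <<'E'
from bench import robot
from h import *
o=robot.get_obs();print(o["tool_pos"],o["wrist_force"],o["width"])
P=robot.camera_params("side"); im,D=robot.snapshot("side"); cv2.imwrite("pics/s3.png",cv2.resize(im[200:350,280:480,::-1],None,fx=4,fy=4))
for s,ce,m in comps(im,"yellow",150,smin=100):
    uv=uvof(m); d=D[m]; X=cloud(P,uv[d>0],d[d>0])
    if abs(X[:,1].mean()+.29)>.06: continue
    k=np.abs(X[:,2]-np.median(X[:,2]))<.02;X=X[k]
    A=np.c_[X[:,:2],np.ones(len(X))]; c=np.linalg.lstsq(A,X[:,2],rcond=None)[0]
    print(ce,"slopes",c,np.percentile(X[:,2],[2,50,98]))
E
```

```text
[ 0.45826223 -0.29139442  0.29630101] [ 0.95824655 -0.42293939 -5.96433302] 0.06981768229125736
[395.39304531 263.31981033] slopes [0.01974438 0.00387271 0.11991759] [0.11539171 0.12834213 0.13072307]
```

View pics/s3.png

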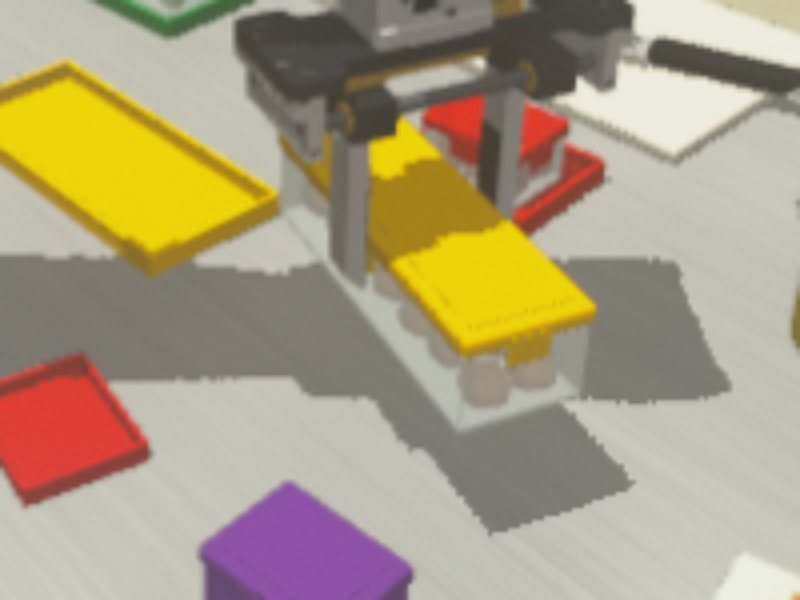

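>>> {"op": "move_arm", "data": {"increments": [[[0.5,0.12,-0.03,-0.02,0,0,-0.01],[0.5,0.3,-0.08,-0.04,0,0,-0.03],[0.5,0.48,-0.12,-0.06,0,0,-0.045],[0.5,0.637,-0.156,-0.075,0,0,-0.062]]]}}

```text
time: 27.82
tool_pos: [0.4601, -0.2237, 0.2994]
ee_rot: [-3.137, -0.003, 1.386]
wrist_force: [-0.5, 0.3, -6.6]
width: 0.0699
```

>>> {"op": "move_arm", "data": {"increments": [[[0.5,0.18,-0.03,-0.02,0,0,-0.02],[0.5,0.35,-0.05,-0.04,0,0,-0.035],[0.5,0.5,-0.07,-0.06,0,0,-0.05],[0.5,0.649,-0.093,-0.075,0,0,-0.062],[0.5,0.649,-0.093,-0.075,0,0,-0.062],[0.5,0.649,-0.093,-0.075,0,0,-0.062]]]}}

```text
time: 28.32
tool_pos: [0.4632, -0.1589, 0.3076]
ee_rot: [-3.139, -0.001, 1.484]
wrist_force: [0.3, -0.7, -7.4]
width: 0.0697
```

```bash
python3 wlook.py w13 yellow 0.012,0.022; python3 - <<'E'
from bench import robot
from h import *
o=robot.get_obs();print(o["tool_pos"],o["ee_rot"],o["width"])
for n in("scene","side"):
    P=robot.camera_params(n); im,D=robot.snapshot(n); cv2.imwrite(f"pics/{n}3.png",im[:,:,::-1])
    for s,ce,m in comps(im,"yellow",150,smin=100):
        uv=uvof(m); d=D[m]; X=cloud(P,uv[d>0],d[d>0]); k=(X[:,2]>.010)&(X[:,2]<.02)&(np.hypot(X[:,0]-.467,X[:,1])<.16)
        if k.sum()>50: print(n,ce,k.sum(),cv2.minAreaRect((X[k,:2]*1000).astype(np.float32)))
E
```

```text
yellow [320. 150.] 38836 med [ 0.467 -0.096  0.141] z [0.003 0.141 0.142] n 788 rect [468.7 -13.5] [ 59.9 110.8] 85.0
yellow [188. 318.] 770 med [ 0.429 -0.129  0.224] z [0.214 0.224 0.228] 
yellow [455. 318.] 761 med [ 0.501 -0.135  0.224] z [0.214 0.224 0.228] 
yellow [369. 361.] 7981 med [ 0.471 -0.145  0.23 ] z [0.139 0.23  0.239] 
[ 0.46325262 -0.15957423  0.30773795] [-3.13914750e+00 -4.20079698e-04  1.48281885e+00] 0.07008276673395242
scene [330.69548872 222.94360902] 323 ((468.1200256347656, 5.544868469238281), (109.83548736572266, 234.89019775390625), 1.0576913356781006)
side [304.28108941 240.94809866] 270 ((465.8490295410156, 3.2580108642578125), (105.54476165771484, 238.9878387451172), 0.06736534088850021)
```

View pics/w13.png

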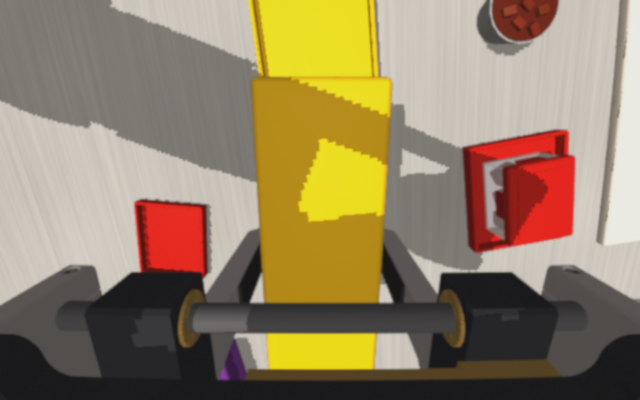

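```bash
python3 - <<'E'
from plan import *
s=plan(.4688,.0038,.13,91.0,vmax=.025)
s=plan(.4688,.0038,.055,91.0,s,vmax=.02)
E
```

```text
[0.82,-0.046,-0.009, 0,0,-0.034] rows>=4
[0.821,-0.003,-0.009, 0,0,-0.034] rows>=4
end TCP [0.4688 0.0038 0.31  ] yaw 91.0
[-0,0,0.75, 0,0,0] rows>=4
end TCP [0.4688 0.0038 0.235 ] yaw 91.0
```

>>> {"op": "move_arm", "data": {"increments": [[[0.5,0.12,-0.01,0,0,0,-0.005],[0.5,0.32,-0.02,0,0,0,-0.015],[0.5,0.55,-0.03,0,0,0,-0.025],[0.5,0.82,-0.046,-0.009,0,0,-0.034]]]}}

```text
time: 28.8
tool_pos: [0.4662, -0.0778, 0.3095]
ee_rot: [-3.141, -0.0, 1.534]
wrist_force: [0.5, 0.5, -6.9]
width: 0.0697
```

>>> {"op": "move_arm", "data": {"increments": [[[0.5,0.22,0,0,0,0,-0.01],[0.5,0.45,0,0,0,0,-0.02],[0.5,0.65,0,0,0,0,-0.03],[0.5,0.78,0,0,0,0,-0.034],[0.5,0.82,0,0,0,0,-0.034],[0.5,0.82,0,0,0,0,-0.034],[0.5,0.82,0,0,0,0,-0.034]]]}}

```text
time: 29.38
tool_pos: [0.4693, 0.0036, 0.3099]
ee_rot: [-3.141, 0.001, 1.589]
wrist_force: [0.2, 0.4, -6.6]
width: 0.0697
```

```bash
python3 wlook.py w14 yellow 0.012,0.022; python3 - <<'E'
from plan import *
o=robot.get_obs();print(o["tool_pos"],o["ee_rot"],o["width"])
s=plan(.4688,.0038,.055,91.0,vmax=.02)
E
```

```text
yellow [321. 185.] 29551 med [0.468 0.048 0.143] z [0.141 0.143 0.145] n 107 rect [466.7 119.3] [101.8   1.2] 1.0
yellow [188. 319.] 766 med [0.433 0.03  0.226] z [0.217 0.226 0.23 ] 
yellow [454. 319.] 750 med [0.504 0.031 0.226] z [0.216 0.226 0.23 ] 
yellow [370. 361.] 7895 med [0.48  0.021 0.232] z [0.142 0.232 0.241] 
[0.46928826 0.00327174 0.30989088] [-3.14143598e+00  6.16753595e-04  1.58783458e+00] 0.06962566876782744
[0.005,-0.005,0.749, 0,0,-0] rows>=4
end TCP [0.4688 0.0038 0.235 ] yaw 90.98
```

View pics/w14.png

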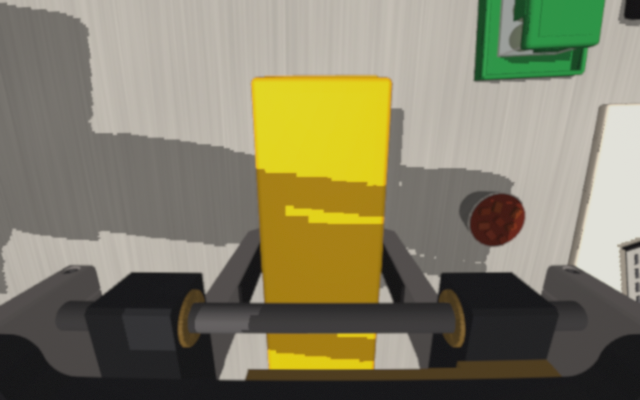

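North rim edge at y ≈ 0.120 and x centre 0.4667 agrees with tray centre (0.469, 0.004). Lowering.

>>> {"op": "move_arm", "data": {"increments": [[[0.5,0,0,0.12,0,0,0],[0.5,0,0,0.28,0,0,0],[0.5,0,0,0.44,0,0,0],[0.5,0,0,0.6,0,0,0],[0.5,0,0,0.7,0,0,0],[0.5,0,0,0.74,0,0,0],[0.5,0,0,0.74,0,0,0]]]}}

```text
time: 30.02
tool_pos: [0.4688, 0.0035, 0.2344]
ee_rot: [-3.138, -0.0, 1.588]
wrist_force: [-0.5, -0.6, -6.0]
width: 0.0699
```

>>> {"op": "move_arm", "data": {"increments": [[[0.5,0,0,0,0,0,0]]]}}

```text
time: 30.1
tool_pos: [0.4695, 0.0036, 0.2362]
ee_rot: [3.141, 0.0, 1.588]
wrist_force: [0.7, -0.9, -6.3]
width: 0.0701
```

```bash
python3 - <<'E'
from bench import robot
import cv2
o=robot.get_obs();print(o["tool_pos"],o["ee_rot"],o["wrist_force"])
im,D=robot.snapshot("side"); cv2.imwrite("pics/s4.png",cv2.resize(im[190:290,240:400,::-1],None,fx=5,fy=5))
E
```

```text
[0.46954212 0.00361389 0.23622573] [3.14105600e+00 3.36018114e-05 1.58820589e+00] [ 0.65507297 -0.863365   -6.29734396]
```

View pics/s4.png

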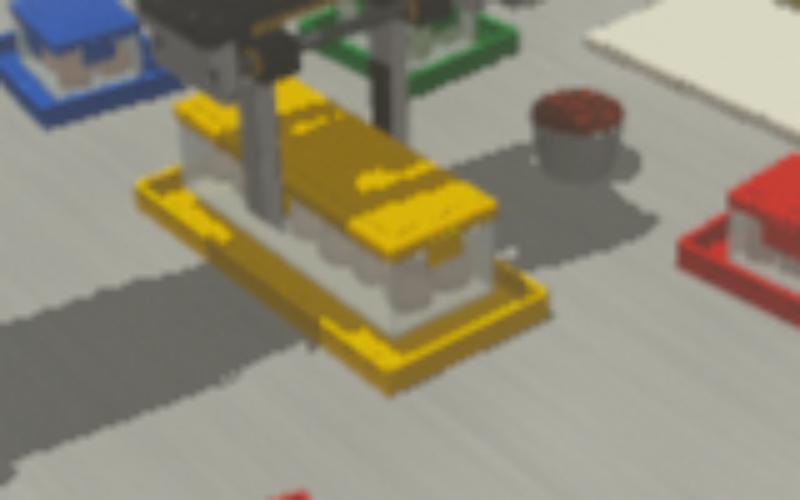

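The yellow tub hovers centred and level inside its tray's rim. Ease down the last 11 mm.

>>> {"op": "move_arm", "data": {"increments": [[[0.5,0,0,0.03,0,0,0],[0.5,0,0,0.06,0,0,0],[0.5,0,0,0.08,0,0,0],[0.5,0,0,0.09,0,0,0],[0.5,0,0,0.095,0,0,0],[0.5,0,0,0.095,0,0,0]]]}}

```text
time: 30.65
tool_pos: [0.4692, 0.004, 0.2263]
ee_rot: [-3.141, -0.0, 1.589]
wrist_force: [-0.2, -0.2, -6.3]
width: 0.0696
```

>>> {"op": "move_arm", "data": {"increments": [[[0.5,0,0,0.005,0,0,0],[0.5,0,0,0.01,0,0,0],[0.5,0,0,0.01,0,0,0]]]}}

```text
time: 30.9
tool_pos: [0.4693, 0.004, 0.2254]
ee_rot: [-3.142, -0.0, 1.589]
wrist_force: [-0.1, -0.2, -5.4]
width: 0.0701
```

>>> {"op": "move_arm", "data": {"increments": [[[0.5,0,0,0.005,0,0,0],[0.5,0,0,0.008,0,0,0],[0.5,0,0,0.008,0,0,0]]]}}

```text
time: 31.15
tool_pos: [0.4694, 0.004, 0.2252]
ee_rot: [3.141, -0.0, 1.589]
wrist_force: [-1.4, 0.3, -1.7]
width: 0.0697
```

>>> {"op": "move_arm", "data": {"increments": [[[0.5,0,0,0.006,0,0,0],[0.5,0,0,0.006,0,0,0]]]}}

```text
time: 31.32
tool_pos: [0.4693, 0.004, 0.2252]
ee_rot: [3.141, 0.0, 1.589]
wrist_force: [-3.4, 0.1, 3.0]
width: 0.0702
```

>>> {"op": "move_arm", "data": {"increments": [[[0.8,0,0,0,0,0,0],[1,0,0,0,0,0,0],[1,0,0,0,0,0,0],[1,0,0,0,0,0,0],[1,0,0,0,0,0,0],[1,0,0,-0.2,0,0,0],[1,0,0,-0.6,0,0,0],[1,0,0,-0.9,0,0,0]]]}}

```text
time: 31.98
tool_pos: [0.4692, 0.0039, 0.3152]
ee_rot: [-3.141, -0.0, 1.589]
wrist_force: [1.0, 0.1, 0.6]
width: 0.0941
```

>>> {"op": "move_arm", "data": {"increments": [[[1,-0.2,0,-0.3,0,0,0],[1,-0.5,0,-0.7,0,0,0],[1,-0.8,0,-0.9,0,0,0],[1,-0.8,0,-0.9,0,0,0],[1,-0.8,0,-0.9,0,0,0]]]}}

```text
time: 32.4
tool_pos: [0.471, -0.0774, 0.406]
ee_rot: [3.137, 0.001, 1.586]
wrist_force: [0.0, -0.6, -1.2]
width: 0.0938
```

```bash
python3 wlook.py w15 yellow,green,blue,red 0.012,0.065; python3 - <<'E'
from bench import robot
from h import *
o=robot.get_obs();print(o["tool_pos"],o["wrist_force"],o["width"])
for n in("scene","side"):
    P=robot.camera_params(n); im,D=robot.snapshot(n); cv2.imwrite(f"pics/{n}_end.png",im[:,:,::-1])
    for c in ("green","red","blue","yellow"):
      for s,ce,m in comps(im,c,60,smin=100):
        uv=uvof(m); d=D[m]; X=cloud(P,uv[d>0],d[d>0])
        if np.hypot(*np.median(X[:,:2],0))>.8: continue
        for lo,hi in((.010,.019),(.042,.065)):
            k=(X[:,2]>lo)&(X[:,2]<hi)
            if k.sum()>50:
                r=cv2.minAreaRect((X[k,:2]*1000).astype(np.float32)); print(n,c,lo,np.round(r[0],1),np.round(r[1],1),round(r[2],1),"z",np.median(X[k,2]).round(3),X[k,2].std().round(4))
E
```

```text
yellow [319. 107.] 16604 med [0.469 0.016 0.058] z [0.002 0.058 0.06 ] n 13485 rect [468.7   3.6] [105.3 233.2] 1.6
yellow [144. 318.] 922 med [ 0.423 -0.051  0.322] z [0.313 0.322 0.326] 
yellow [498. 318.] 919 med [ 0.518 -0.05   0.322] z [0.312 0.322 0.327] 
yellow [462. 371.] 3713 med [ 0.51  -0.058  0.332] z [0.012 0.332 0.338] n 72 rect [ 673.  -380.2] [27.1  5.8] 20.4
green [480.   8.] 1350 med [0.656 0.133 0.005] z [0.002 0.005 0.019] n 461 rect [656.1 130.1] [95.1 16.7] 2.6
red [458. 128.] 1420 med [ 0.635 -0.006  0.038] z [0.036 0.038 0.042] n 1414 rect [635.4  -6.7] [50.7 49.1] 1.8
red [457. 239.] 3708 med [ 0.655 -0.146  0.047] z [0.003 0.047 0.05 ] n 2740 rect [ 657.6 -158.9] [96.1 93.3] 6.4
red [195. 248.] 1834 med [ 0.287 -0.177  0.003] z [0.001 0.003 0.25 ] n 204 rect [ 299.1 -189.2] [82.1 68.6] 79.8
[ 0.47072969 -0.07640554  0.40399317] [-0.43657351 -0.36369564  0.00211245] 0.09421990406485913
scene green 0.01 [654.8 181.3] [ 94.9 110.4] 4.3 z 0.016 0.0026
scene green 0.042 [656.5 183.4] [59.  75.7] 4.7 z 0.049 0.002
scene red 0.01 [ 659.7 -165.3] [ 96.5 113. ] 6.3 z
[... 328 characters left out ...]
0025
scene yellow 0.042 [649.2 411.5] [19.3 51.4] 40.2 z 0.053 0.0068
side green 0.042 [653.3 176.8] [57.7 72.8] 4.4 z 0.045 0.0011
side red 0.042 [ 657.1 -169.7] [61.7 75.8] 5.3 z 0.046 0.0013
side red 0.01 [ 656.8 -168.9] [ 96.2 111.8] 6.9 z 0.014 0.0024
side red 0.01 [ 299.6 -190.1] [83.3 70.3] 79.7 z 0.012 0.001
side blue 0.042 [467.8 280. ] [81.3 58.4] 85.6 z 0.045 0.0012
side blue 0.01 [467.  279.2] [111.1  94.1] 83.8 z 0.014 0.0014
side yellow 0.042 [615.6 376.4] [17.9 42.7] 51.4 z 0.053 0.0068
side yellow 0.042 [468.1   2.4] [ 72.  197.6] 0.4 z 0.056 0.0023
side yellow 0.01 [466.8   2.3] [106.2 235.1] 2.1 z 0.014 0.0018
side yellow 0.01 [ 668.2 -422.2] [28.  62.4] 31.0 z 0.014 0.0026
```

View pics/side_end.png

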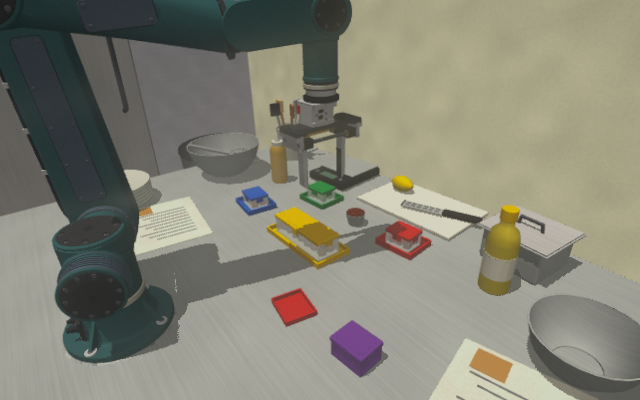

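View pics/w15.png

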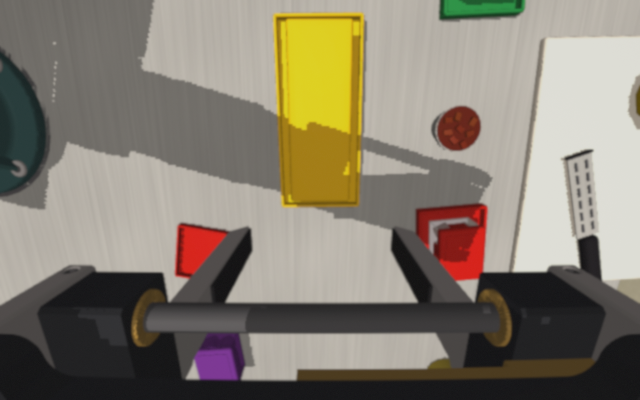

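All four tubs sit level and centred in their trays, and the oil at (501,250), cup at (356,216), purple box at (356,347) and small red tray at (293,306) are at the same pixels as in the first view. Settle and hand in.

>>> {"op": "move_arm", "data": {"increments": [[[1,0,0,0,0,0,0],[1,0,0,0,0,0,0]]]}}

```text
time: 32.72
tool_pos: [0.4706, -0.0751, 0.4024]
ee_rot: [-3.139, -0.001, 1.59]
wrist_force: [-0.3, 0.2, 0.6]
width: 0.0939
```

```bash
python3 -c "
from bench import robot
print(robot.get_obs()['qvel'].round(3)); print(robot.close_job())"
```

```text
[-0.004 -0.002 -0.011 -0.002  0.001 -0.002]
the job is handed in; nothing more can be done
None
```

I took the stack apart in the order green, blue, red, yellow, and each tub is flat in the tray of its own lid colour. Red went into the larger of the two red trays. I lowered each tub until I felt light contact and only then opened the jaws. The job took about 33 s and is handed in.

**Tubs:** in the last pictures every lid is level at its expected height: 45–49 mm for the small tubs and 56–59 mm for the long one. Lid and tray centres agree within about 3 mm for green, red and yellow in each view, and for blue in the side view.

**Other items:** the oil bottle and the steel cup look to be standing where they were, as do the purple box and the small red tray. I judged this by comparing the last side picture with the first. The gripper was open and clear of everything when I handed in.

**Checks that disagreed:**
- The scene and side cameras differed by 2–10 mm in absolute position.
- The scene camera's outline of the blue tray came out badly shaped (71 × 135 mm at 28°). The side camera gave the correct size for it, with the tub centred.
- The scene camera put the red lid 5° off its tray, while the side camera put it under 2° off.

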